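# Locate and clamp mould frames with a hex key

## Task

Set every mould frame on the locating plate, one to a station, flat down on the plate and pushed fully against all three stop pins, and clamp it: with the T-handle hex key seated fully home in the socket of that station's clamp screw, turn the screw clockwise until the tongue points straight over the frame. Never turn a screw with anything but the fully seated key. Finish with the key hung back in its stand as it was, the frames still against their pins, and the pot, hammer and jar undisturbed.

Things in the scene. Friction and masses are not known exactly. Their poses are not given: they have to be found in the camera images.
- frame0: A mould frame lying flat: a plain aluminium slab 84 mm long (its x) by 56 mm wide (its y) by 22 mm high with black rubber showing in the middle of its top (flush, no feature to grip), 0.25 kg give or take 35 percent, one of up to three alike. Origin: centre of the underside. None if absent.
- frame1: A mould frame lying flat: a plain aluminium slab 84 mm long (its x) by 56 mm wide (its y) by 22 mm high with black rubber showing in the middle of its top (flush, no feature to grip), 0.25 kg give or take 35 percent, one of up to three alike. Origin: centre of the underside. None if absent.
- frame2: A mould frame lying flat: a plain aluminium slab 84 mm long (its x) by 56 mm wide (its y) by 22 mm high with black rubber showing in the middle of its top (flush, no feature to grip), 0.25 kg give or take 35 percent, one of up to three alike. Origin: centre of the underside. None if absent.
- fixture: Steel locating plate fixed to the bench, 10 mm thick, three stations 120 mm apart along its y. Origin: underside, below home1; reaches 95 mm to -x, 65 to +x, 170 to +y, 194 to -y. Each station has three round stop pins, 12 mm wide, 14 mm tall: two touch the frame's +y long side, 30 mm either way of its middle (a fingertip fits between), one its +x end, mid. Its -x and -y sides are open.
- home0 (a point): Station 0 of the locating plate, the one at -y: where the centre of a frame's underside is when the frame, long side along the plate's x, lies flat on the plate and touches all three pins. Axes as the plate's, z up; height 10 mm above the bench. Any frame may go to any station, either way round.
- socket0 (a point): Centre of the floor of the hex socket in station 0's clamp screw, an upright screw 74 mm to -x of home0, head 28 mm wide. The socket opens upward, 16 mm deep, mouth 58 mm above the bench, 15.5 mm across flats, no chamfer. Turns with the screw: z up, x along the clamp tongue; a pair of the socket flats is parallel to x.
- clamp0 (a joint): Turn of station 0's clamp screw, rad, clockwise from above, end stops 0 and 1.45, friction 0.12 N m, stays where left. Its steel tongue is 18 mm wide, 8 thick, reaches 46 mm from the axis, its underside 2.5 mm above a seated frame: it keeps the frame from lifting but does not squeeze it. Open, 0 to 0.3: points about along +y. Closed, 1.4: along +x, over the frame's near end.
- home1 (a point): Station 1 of the locating plate, the middle one: where the centre of a frame's underside is when the frame, long side along the plate's x, lies flat on the plate and touches all three pins. Axes as the plate's, z up; height 10 mm above the bench. Any frame may go to any station, either way round.
- socket1 (a point): Centre of the floor of the hex socket in station 1's clamp screw, an upright screw 74 mm to -x of home1, head 28 mm wide. The socket opens upward, 16 mm deep, mouth 58 mm above the bench, 15.5 mm across flats, no chamfer. Turns with the screw: z up, x along the clamp tongue; a pair of the socket flats is parallel to x.
- clamp1 (a joint): Turn of station 1's clamp screw, rad, clockwise from above, end stops 0 and 1.45, friction 0.12 N m, stays where left. Its steel tongue is 18 mm wide, 8 thick, reaches 46 mm from the axis, its underside 2.5 mm above a seated frame: it keeps the frame from lifting but does not squeeze it. Open, 0 to 0.3: points about along +y. Closed, 1.4: along +x, over the frame's near end.
- home2 (a point): Station 2 of the locating plate, the one at +y: where the centre of a frame's underside is when the frame, long side along the plate's x, lies flat on the plate and touches all three pins. Axes as the plate's, z up; height 10 mm above the bench. Any frame may go to any station, either way round.
- socket2 (a point): Centre of the floor of the hex socket in station 2's clamp screw, an upright screw 74 mm to -x of home2, head 28 mm wide. The socket opens upward, 16 mm deep, mouth 58 mm above the bench, 15.5 mm across flats, no chamfer. Turns with the screw: z up, x along the clamp tongue; a pair of the socket flats is parallel to x.
- clamp2 (a joint): Turn of station 2's clamp screw, rad, clockwise from above, end stops 0 and 1.45, friction 0.12 N m, stays where left. Its steel tongue is 18 mm wide, 8 thick, reaches 46 mm from the axis, its underside 2.5 mm above a seated frame: it keeps the frame from lifting but does not squeeze it. Open, 0 to 0.3: points about along +y. Closed, 1.4: along +x, over the frame's near end.
- key: T-handle hex key, 0.18 kg: black crossbar 100 mm long (its x), 18 wide (y), 18 high, flat sides; from its middle a steel hex shank 14 mm across flats hangs down 62 mm. Origin: shank's lower end, centre; z up along the shank; bar centre at z 71 mm. A pair of the shank flats is parallel to the bar. The last 3 mm of the tip are a round pilot 10.6 mm wide.
- key_tip (a point): Tip of the hex key: same point and axes as key.
- stand: Wooden key stand, fixed. Base 90 (x) x 60 (y) x 8 mm; two cheeks, 46 wide, 12 thick, 56 mm clear between them along x. The key's bar lies along the stand's x on the cheek tops, 75 mm above the bench, between lips 8 mm high and 26 mm apart; the shank hangs between the cheeks, tip 13 mm above the bench. Origin: centre of the underside.
- pot: Bystander: steel cup, 64 mm wide, 75 tall; origin centre of the underside.
- hammer: Bystander: hammer, 200 mm long, lying along its x.
- jar: Bystander: amber glass jar, 60 mm wide, 80 tall; origin centre of the underside.
Not all that is in view belongs to the job. What is shaped like the stand but purple is not meant.

How it is judged:
By the outcome, as a careful person would: the job done as asked, in the order asked, and still so for the second after the job is handed in, with the robot touching nothing.
Of frame0, frame1, frame2 only 2 to 3 are there at a start; the rules pass over those that are not, and their reading is None.
At some moment in a run one of frame0, frame1, frame2 may be knocked a few centimetres aside while the robot is not near it.
It also fails if it takes over 210 s, if anything falls off the work surface, if the arm or the gripper's body presses on something with over 40 N, if the wrist force passes 120 N, or if a joint passes its speed limit or range.

## Robot

A 6-joint arm with a two-finger parallel gripper is mounted at the origin on the work surface. World frame = base frame: x ahead of the robot, y to its left, z up, the work surface at z = 0. Lengths are in m, angles in rad, forces in N, time in s.
With the tool pointing down it reaches from about 0.275 to 0.825 m from the base axis. Payload 4.9 kg.
Tool frame: the origin (TCP) lies where the fingers leave the gripper's body, on its centre line; the fingertips stand 73 mm ahead of it and the grasp point (between the pads) lies 54 mm ahead of it; z points along the fingers, y is the line along which they close (so a half turn about z gives the same grasp; the last joint's range is limited). The gripper opens to 85 mm and grips with 20 to 120 N. Pads are 22 mm wide; open, the fingers measure 114 mm over their backs; the gripper's body (76 mm by 85 mm) begins 54 mm behind the grasp point. The pads swing forward as they close: fully open they stand 13 mm farther back than shut.
Start: joints at [1.019, 0.326, -0.193, 1.052, 0, 1.437], TCP at [0.223, 0.503, 0.304] pointing down, gripper open.
Joint ranges: [-2.65, 2.65], [-0.97, 1.79], [-1.3, 1.35], [-1.93, 2.1], [-1.47, 1.37], [-3.14, 3.14]. Speed limits (rad/s): [2.57, 2.57, 3.14, 3.14, 3.14, 3.14].

## Interface

Orientations are given as a 3x3 rotation matrix whose columns are the frame's x, y, z axes.
In Python, from bench import arm gives the robot as it stands. The module is installed in compiled form; this text tells all that it offers.
- The arm moves only by the tool step_arm, never from a script. Its argument "rows" is a list of rows, each a list of 7 numbers: the shift along the tool's x, y, z in mm, then the turn, a rotation vector about the tool's x, y, z in rad, then the opening in per cent of the stroke, from 0 (shut) to 100 (fully open). A call has 1 to 20 rows; each row is the pose to reach, as a shift and turn from the pose commanded when the call began, along the tool's axes at that moment; what a row does not reach only later rows make up. A row lasts 1/8 s, in which the tool goes at most 62.5 mm and 10.7 degrees, less where a joint would pass 70% of its speed; a pose out of reach is approached as far as the arm can. A call with a gripper value outside its range is refused whole. The fingers move at their own pace and stop on an object; "newtons" is the grip in N (left out, the last holds). Time passes only in rows, so rows that repeat a pose let the fingers close. It gives the time, the measured TCP pose, the force, the opening and the grip force at its end, in the units of the state.
- arm.state(): the state, without advancing time (a new reading comes with each control period).
- arm.grab_frame(name): name is "side" or "top"; returns a dict with "color" (400x640x3 uint8, blue, green, red), "depth" (400x640 float32, m along the optical axis (not along the pixel's ray), 0 where there is no reading), "fx", "fy", "cx", "cy" (pixels), "distortion" ([k1, k2, p1, p2, k3] as OpenCV has them; the pictures are not rectified), "camera_from_world" (4x4, takes a point from world to camera coordinates). Camera axes: x right, y down, z forward; pixel columns grow to the right and rows downward; lengths in m; the calibration is good to about 2 mm. A picture is of the moment at which its call begins.
- arm.hand_in(): hands the job in; it is judged then, once.
Trained networks look in the newest picture that a camera, given by its name, has taken for a name from the list of things; names that differ only in an ending like _2 or _b are one class to them, and where a whole thing is asked for, a point or a joint stands for the part that bears it (a point fixed in the world has none). Each returns a list of dicts, best first, with "score" (0 to 1); they miss things now and then, are a little off and sometimes report something else, mostly with a low value. They report only what shows in the picture. A call takes as long as a camera call. They do not tell look-alikes from the thing itself.
- arm.look_for(label, camera): "position" ([x, y, z] in m, in the coordinates of the camera as it stood for that picture, good to about 4 mm: the middle of the surface that is visible of it).
- arm.trace(label, camera): "pixels" (400x640 bool, what is visible of it).
- arm.spot_point(label, camera): "position" ([x, y, z] in m, in the coordinates of the camera as it stood for that picture, good to about 4 mm: a listed point, or the origin of a listed thing).
The state is a dict: "t": time; "q": joint angles; "joint_vel": joint speeds; "effort": joint torques, N m; "tool_pos": TCP position; "eef_rot": TCP orientation; "wrist_force": force on the tool from outside, world axes, zero at the start; "wrist_torque": the same for the moment, N m; "width": opening from 0.0 (shut) to 1.0 (fully open); "grip_force": force on a finger pad.
Only numpy, scipy, OpenCV 4.12 (cv2) and the standard library are available. Lean on these libraries where they do the work, as an engineer would, in place of code of your own. Each camera call takes 0.05 s, during which the arm holds its last target. There are 200 camera calls.

## Working session

There is one attempt and no reset: what is moved stays moved. The work goes in short steps, Python scripts to look and compute and a tool call to move; the robot and the scene stay as the last step left them, time stands still between calls to the robot, and variables do not carry over. Pictures are saved under pics/ and viewed, at most 14 in all, crops included, and the job is handed in when it is done.

Besides the shell and the picture viewer there is one more tool, called after "Call:" by a JSON object that holds its "op" and its "data". step_arm: Moves the arm, as the interface text tells. Its arguments: {"type":"object","properties":{"rows":{"type":"array"},"newtons":{"type":"number"}},"required":["rows"]}

```bash
mkdir -p pics; cat > h.py <<'E'
import numpy as np, cv2
from bench import arm
def w(f,p):
    T=np.linalg.inv(f["camera_from_world"]); return (T@np.r_[p,1])[:3]
def K(f): return np.array([[f["fx"],0,f["cx"]],[0,f["fy"],f["cy"]],[0,0,1.]])
def cloud(f):
    h,wd=f["depth"].shape
    uv=np.stack(np.meshgrid(np.arange(wd),np.arange(h)),-1).reshape(-1,1,2).astype(np.float32)
    n=cv2.undistortPoints(uv,K(f),np.array(f["distortion"])).reshape(h,wd,2)
    d=f["depth"][...,None]; P=np.concatenate([n*d,d,np.ones_like(d)],-1)
    return (P@np.linalg.inv(f["camera_from_world"]).T)[...,:3]
def proj(f,P):
    Q=np.c_[np.atleast_2d(P),np.ones(len(np.atleast_2d(P)))]@np.array(f["camera_from_world"]).T
    r,_=cv2.Rodrigues(np.eye(3)); return cv2.projectPoints(Q[:,:3].copy(),r,np.zeros(3),K(f),np.array(f["distortion"]))[0].reshape(-1,2)
def onplane(f,uv,z):
    "world points where pixels' rays meet height z"
    n=cv2.undistortPoints(np.array(uv,np.float32).reshape(-1,1,2),K(f),np.array(f["distortion"])).reshape(-1,2)
    T=np.linalg.inv(f["camera_from_world"]); d=np.c_[n,np.ones(len(n))]@T[:3,:3].T; o=T[:3,3]
    return o+d*((z-o[2])/d[:,2])[:,None]
E
python3 - <<'E'
from h import *
np.set_printoptions(precision=4,suppress=True)
for c in("top","side"):
    f=arm.grab_frame(c); cv2.imwrite(f"pics/{c}0.png",f["color"]); np.savez(f"{c}0.npz",**f)
    print(c,np.linalg.inv(f["camera_from_world"])[:3,3])
    for l in["frame0","fixture","socket0","home0","key","stand","pot","hammer","jar"]:
        fn=arm.spot_point
        for r in fn(l,c)[:4]:
            P=w(f,r["position"]); print(l,round(r["score"],2),P,proj(f,P)[0].round())
print(arm.state())
E
```

```text
top [0.2883 0.064  1.3416]
frame0 0.95 [ 0.4365 -0.2075  0.0017] [390. 228.]
frame0 0.92 [ 0.4385 -0.0526 -0.0008] [346. 227.]
frame0 0.56 [ 0.4315 -0.3486 -0.0013] [429. 230.]
frame0 0.55 [ 0.4579  0.3547 -0.0005] [231. 221.]
fixture 0.84 [0.6111 0.0179 0.002 ] [326. 179.]
fixture 0.16 [ 0.4363 -0.0553  0.0026] [347. 228.]
socket0 0.62 [ 0.528  -0.0973  0.038 ] [360. 200.]
socket0 0.58 [0.539  0.0206 0.04  ] [326. 197.]
socket0 0.58 [0.5494 0.1401 0.042 ] [292. 194.]
home0 0.92 [0.6156 0.0196 0.0123] [326. 177.]
home0 0.69 [ 0.5994 -0.0992  0.0124] [359. 182.]
home0 0.58 [0.6178 0.1404 0.0083] [292. 177.]
key 0.71 [0.4267 0.1259 0.0132] [296. 230.]
stand 0.91 [0.7665 0.2051 0.0014] [276. 138.]
stand 0.9 [0.2652 0.2403 0.0006] [262. 276.]
stand 0.86 [ 0.4277  0.1289 -0.0003] [295. 230.]
stand 0.68 [0.2733 0.4697 0.0032] [196. 273.]
pot 0.87 [ 0.4607  0.3528 -0.001 ] [232. 220.]
hammer 0.79 [ 0.6085 -0.3637  0.0017] [431. 181.]
jar 0.67 [0.6283 0.3364 0.0036] [238. 174.]
side [0.1893 1.2507 1.111 ]
frame0 0.88 [ 0.4307 -0.2109  0.0015] [357. 168.]
frame0 0.57 [ 0.4274 -0.3446  0.0006]
[... 752 characters left out ...]
 [305. 284.]
pot 0.4 [0.5349 0.0203 0.0427] [311. 194.]
hammer 0.82 [ 0.6025 -0.3605 -0.0009] [322. 139.]
jar 0.89 [0.6265 0.3386 0.0039] [249. 266.]
{'t': 1.0, 'q': array([ 1.0188,  0.3262, -0.1926,  1.052 , -0.    ,  1.4366]), 'joint_vel': array([-0.0015, -0.0004,  0.0011, -0.0004, -0.0005, -0.0016]), 'effort': array([ -0.0002, -44.3333,  26.2763,   0.001 ,  -0.0003,  -0.    ]), 'tool_pos': array([0.2232, 0.5027, 0.3039]), 'eef_rot': array([[-0.914 ,  0.4057,  0.    ],
       [ 0.4057,  0.914 ,  0.    ],
       [-0.    ,  0.    , -1.    ]]), 'wrist_force': array([-0.2658, -0.1339, -0.427 ]), 'wrist_torque': array([ 0.    ,  0.0164, -0.0547]), 'grip_force': 0.0, 'width': 0.9992050604369542}
```

```bash
python3 - <<'E'
import cv2
i=cv2.imread("pics/top0.png")[100:320,180:470]; cv2.imwrite("pics/top0c.png",cv2.resize(i,None,fx=2.7,fy=2.7,interpolation=cv2.INTER_CUBIC))
i=cv2.imread("pics/side0.png")[110:360,190:440]; cv2.imwrite("pics/side0c.png",cv2.resize(i,None,fx=2.4,fy=2.4,interpolation=cv2.INTER_CUBIC))
E
```

```text
(no output)
```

View pics/top0c.png

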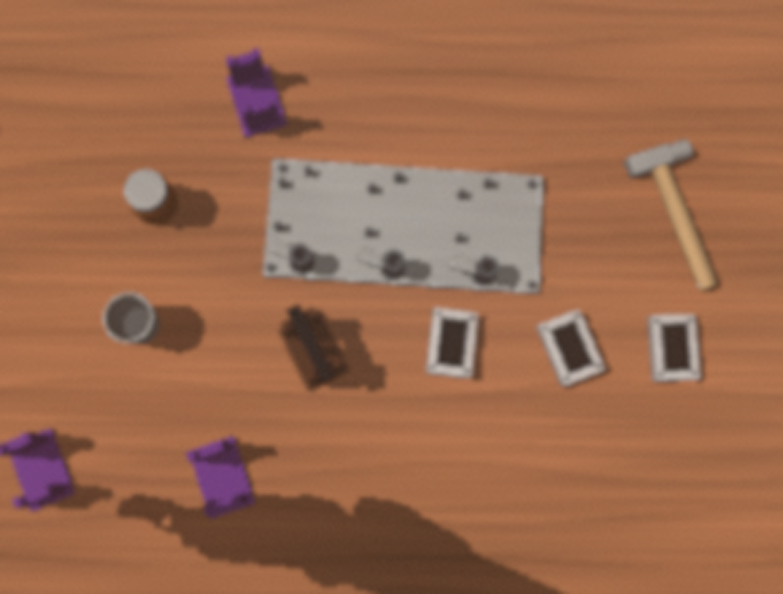

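View pics/side0c.png

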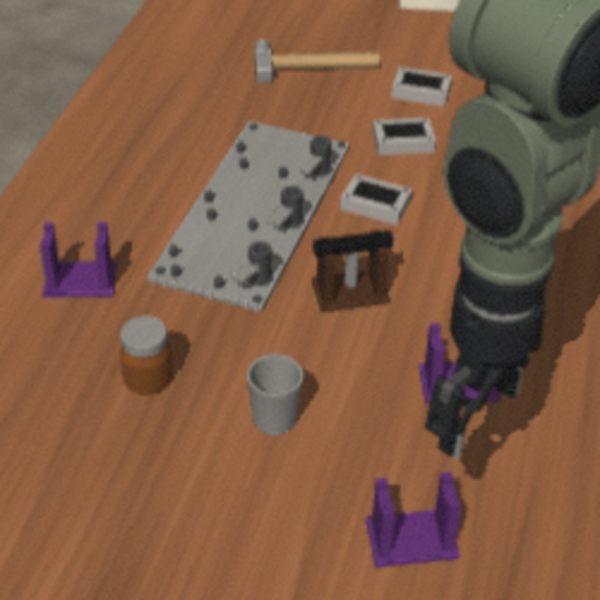

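The top crop shows three frames in a row at crop pixels (453,342), (573,348) and (676,347). The plate is above them, with its clamp screws at about (302,258), (394,263) and (487,270). Four things are stand-shaped: purple ones at (256,92), (220,475) and (42,470), and a brown wooden one at (315,347). The brown one carries the black crossbar, and the side crop confirms it at (352,270), so that is the stand.

```bash
cat >> h.py <<'E'
def rect(f,mask,z):
    "min area rectangle and moments yaw of mask pixels laid on height z"
    v,u=np.nonzero(mask); P=onplane(f,np.c_[u,v],z)[:,:2]; c=P.mean(0)
    e,V=np.linalg.eigh(np.cov((P-c).T)); a=V[:,1]
    r=cv2.minAreaRect((P*1000).astype(np.float32)); return c,a,np.sqrt(12*e),r
def yaw(a): return (np.arctan2(a[1],a[0])+np.pi/2)%np.pi-np.pi/2
E
python3 - <<'E'
from h import *
np.set_printoptions(precision=4,suppress=True)
for c in("top","side"):
    f=arm.grab_frame(c); C=cloud(f)
    for l,z in(("frame0",.022),("fixture",.010)):
        for r in arm.trace(l,c)[:3]:
            m=r["pixels"]; 
            if m.sum()<50: continue
            q=rect(f,m,z); print(c,l,round(r["score"],2),q[0],"yaw",round(np.degrees(yaw(q[1])),2),q[2],q[3], "z",np.median(C[m][:,2]))
    # stand/key
    for l,z in(("key",.093),):
        for r in arm.trace(l,c)[:2]:
            m=r["pixels"]; q=rect(f,m,z); print(c,l,round(r["score"],2),q[0],np.degrees(yaw(q[1])),q[2],q[3])
    m=(C[...,2]>.082)&(C[...,2]<.105)&(abs(C[...,0]-.427)<.08)&(abs(C[...,1]-.127)<.08)
    P=C[m][:,:2]; q=cv2.minAreaRect((P*1000).astype(np.float32)); e,V=np.linalg.eigh(np.cov((P-P.mean(0)).T)); print("bar cloud",m.sum(),P.mean(0),q,np.degrees(yaw(V[:,1])),np.sqrt(12*e))
    for s in((.529,-.0973),(.5375,.0212),(.545,.141)):
        H=(abs(C[...,0]-s[0])<.07)&(abs(C[...,1]-s[1])<.058)
        hd=C[H&(C[...,2]>.05)&(C[...,2]<.066)]; tg=C[H&(C[...,2]>.03)&(C[...,2]<.05)]
        h0=hd[:,:2].mean(0); far=tg[np.linalg.norm(tg[:,:2]-h0,axis=1)>.018]
        d=far[:,:2].mean(0)-h0; print("head",len(hd),h0,"tongue",len(far),d,np.degrees(np.arctan2(d[1],d[0])))
E
```

```text
top frame0 0.93 [ 0.4374 -0.0541] yaw -2.7 [0.0575 0.0847] ((438.08734130859375, -54.71861267089844), (59.10543441772461, 86.23224639892578), 83.43111419677734) z 0.02251977974480668
top frame0 0.84 [ 0.4339 -0.3405] yaw 3.02 [0.0605 0.0817] ((434.041259765625, -340.0382385253906), (84.55691528320312, 61.52714157104492), 1.9333524703979492) z 0.021861694061788173
top frame0 0.56 [ 0.4326 -0.2087] yaw 29.68 [0.0602 0.0834] ((431.4740295410156, -207.96151733398438), (87.66133880615234, 61.974674224853516), 25.126562118530273) z 0.022188770503423827
top fixture 0.72 [0.5948 0.006 ] yaw 87.06 [0.1583 0.3621] ((595.9880981445312, 6.806915283203125), (363.8371276855469, 160.97763061523438), 86.75375366210938) z 0.010658163929871733
top key 0.49 [0.4283 0.1244] 27.97680726263251 [0.0207 0.0972] ((428.68768310546875, 124.76874542236328), (100.90654754638672, 20.64217758178711), 27.346811294555664)
bar cloud 195 [0.4293 0.1246] ((429.9691467285156, 124.70356750488281), (100.02555847167969, 42.799381256103516), 27.59649658203125) 27.120085414757405 [0.0287 0.1022]
head 44 [ 0.5311 -0.0971] ton
[... 736 characters left out ...]
ide key 0.58 [0.4234 0.1415] 53.75348717425993 [0.0698 0.0898] ((428.96337890625, 143.0452880859375), (108.6106948852539, 79.35836029052734), 73.68174743652344)
side key 0.43 [0.4472 0.3904] -71.98322551113448 [0.0522 0.1031] ((446.9052429199219, 391.49261474609375), (58.333595275878906, 110.3924789428711), 16.982616424560547)
bar cloud 273 [0.4252 0.1299] ((425.4743957519531, 126.91195678710938), (99.51142883300781, 51.72138595581055), 28.918996810913086) 27.248265730881435 [0.0291 0.104 ]
head 56 [ 0.5273 -0.0952] tongue 45 [0.0047 0.0309] 81.32488761210105
head 62 [0.5337 0.0247] tongue 43 [0.0086 0.0304] 74.1286292366049
head 69 [0.5412 0.1432] tongue 56 [0.0136 0.0305] 65.97152681428972
```

```bash
cat >> h.py <<'E'
def go(*tg):
    "tg: (x,y,z mm, yaw deg of tool x) ... print shift mm in tool axes and turn, all from the present pose"
    s=arm.state(); R=s["eef_rot"]; p=s["tool_pos"]*1000; y0=np.degrees(np.arctan2(R[1,0],R[0,0]))
    print("at",p.round(1),"yaw",round(y0,2),"F",s["wrist_force"].round(1),"T",s["wrist_torque"].round(2),"w",round(s["width"],3),"g",round(s["grip_force"],1),"t",round(s["t"],1),"tilt",(R[2]).round(3))
    for t in tg:
        t=np.array(t,float); dy=(t[3]-y0+180)%360-180
        print(t,"->",(R.T@(t[:3]-p)).round(1),"rz",round(-np.radians(dy),4))
E
python3 -c "
from h import *
go((437.5,-54.5,200,177.2),(437.5,-54.5,73,177.2))"
```

```text
at [223.1 502.7 303.9] yaw 156.06 F [-0.3 -0.5 -0.2] T [-0.03  0.01  0.  ] w 0.998 g 0.0 t 1.4 tilt [ 0.  0. -1.]
[437.5 -54.5 200.  177.2] -> [-422.  -422.3  103.9] rz -0.3689
[437.5 -54.5  73.  177.2] -> [-422.  -422.3  230.9] rz -0.3689
```

Call:
{"op": "step_arm", "data": {"rows": [[-422, -422.3, 103.9, 0, 0, -0.369, 100], [-422, -422.3, 103.9, 0, 0, -0.369, 100], [-422, -422.3, 103.9, 0, 0, -0.369, 100], [-422, -422.3, 103.9, 0, 0, -0.369, 100], [-422, -422.3, 103.9, 0, 0, -0.369, 100], [-422, -422.3, 103.9, 0, 0, -0.369, 100], [-422, -422.3, 103.9, 0, 0, -0.369, 100], [-422, -422.3, 103.9, 0, 0, -0.369, 100], [-422, -422.3, 103.9, 0, 0, -0.369, 100], [-422, -422.3, 103.9, 0, 0, -0.369, 100], [-422, -422.3, 103.9, 0, 0, -0.369, 100], [-422, -422.3, 103.9, 0, 0, -0.369, 100], [-422, -422.3, 180, 0, 0, -0.369, 100], [-422, -422.3, 220, 0, 0, -0.369, 100], [-422, -422.3, 230.9, 0, 0, -0.369, 100], [-422, -422.3, 230.9, 0, 0, -0.369, 100], [-422, -422.3, 230.9, 0, 0, -0.369, 60], [-422, -422.3, 230.9, 0, 0, -0.369, 40], [-422, -422.3, 230.9, 0, 0, -0.369, 40], [-422, -422.3, 230.9, 0, 0, -0.369, 40]], "newtons": 40}}

```text
t: 3.9
tool_pos: [0.439, -0.0546, 0.0752]
eef_rot: [[-0.999, 0.049, 0.004], [0.049, 0.999, -0.0], [-0.004, 0.0, -1.0]]
wrist_force: [-0.7, 1.5, 10.6]
width: 0.653
grip_force: 39.7
```

Call:
{"op": "step_arm", "data": {"rows": [[0, 0, 0, 0, 0, 0, 80], [0, 0, -3, 0, 0, 0, 80], [0, 0, -3, 0, 0, 0, 50], [0, 0, -3, 0, 0, 0, 40], [0, 0, -3, 0, 0, 0, 40], [0, 0, -3, 0, 0, 0, 40]], "newtons": 40}}

```text
t: 4.65
tool_pos: [0.4379, -0.0546, 0.077]
eef_rot: [[-0.999, 0.049, 0.001], [0.049, 0.999, -0.0], [-0.001, -0.0, -1.0]]
wrist_force: [-2.3, 1.0, 12.9]
width: 0.65
grip_force: 39.4
```

```bash
python3 -c "
from h import *
go((437,-54.5,200,177),(617.4-8,137.5-8,160,176.95),(617.4-8,137.5-8,88,176.95))"
```

```text
at [437.9 -54.6  77. ] yaw 177.16 F [-2.3  1.  12.9] T [ 0.2   0.43 -0.3 ] w 0.65 g 39.4 t 4.7 tilt [-0.001 -0.    -1.   ]
[437.  -54.5 200.  177. ] -> [   0.8    0.  -123. ] rz 0.0029
[609.4  129.5  160.   176.95] -> [-162.2  192.3  -82.8] rz 0.0037
[609.4  129.5   88.   176.95] -> [-162.2  192.3  -10.8] rz 0.0037
```

Call:
{"op": "step_arm", "data": {"rows": [[0, 0, -50, 0, 0, 0, 40], [0, 0, -83, 0, 0, 0, 40], [-40, 50, -83, 0, 0, 0.0037, 40], [-165.3, 194.3, -83, 0, 0, 0.0037, 40], [-165.3, 194.3, -83, 0, 0, 0.0037, 40], [-165.3, 194.3, -83, 0, 0, 0.0037, 40], [-165.3, 194.3, -83, 0, 0, 0.0037, 40], [-165.3, 194.3, -83, 0, 0, 0.0037, 40], [-165.3, 194.3, -50, 0, 0, 0.0037, 40], [-165.3, 194.3, -25, 0, 0, 0.0037, 40], [-165.3, 194.3, -18, 0, 0, 0.0037, 40], [-165.3, 194.3, -18, 0, 0, 0.0037, 40]]}}

```text
t: 6.15
tool_pos: [0.6114, 0.1306, 0.094]
eef_rot: [[-0.999, 0.054, -0.001], [0.054, 0.999, -0.0], [0.001, -0.0, -1.0]]
wrist_force: [1.0, 0.7, -1.3]
width: 0.646
grip_force: 44.9
```

```bash
python3 -c "
from h import *
go((617.4-5,137.5-6,88,176.95))
f=arm.grab_frame('top'); cv2.imwrite('pics/p1.png',cv2.resize(f['color'][130:280,250:460],None,fx=3.5,fy=3.5,interpolation=cv2.INTER_CUBIC))"
```

```text
at [611.4 130.6  94. ] yaw 176.92 F [ 1.   0.7 -1.3] T [-0.04  0.01 -0.  ] w 0.646 g 44.9 t 6.2 tilt [ 0.001 -0.    -1.   ]
[612.4  131.5   88.   176.95] -> [-0.9  1.   6. ] rz -0.0005
```

View pics/p1.png

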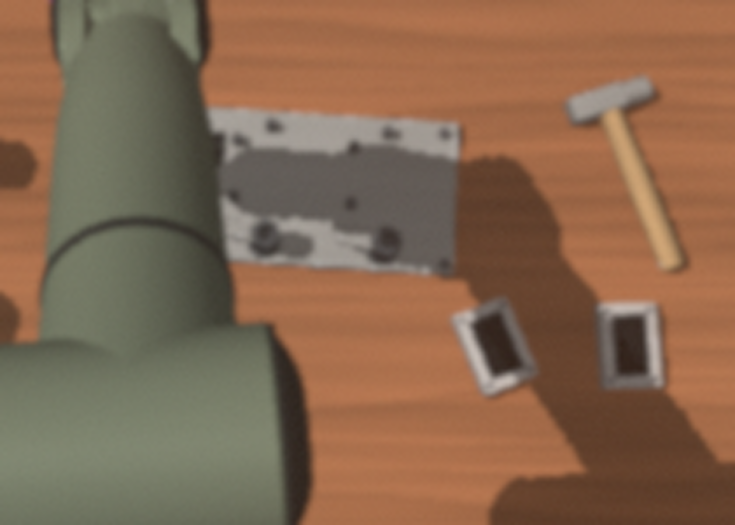

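The arm hides station 2, and frames B and C are still at about (497,347) and (631,346). The force reading of -1.3 N fits a carried frame. I'll lower it now.

Call:
{"op": "step_arm", "data": {"rows": [[0, 0, 3, 0, 0, 0, 40], [0, 0, 5, 0, 0, 0, 40], [0, 0, 7, 0, 0, 0, 40], [0, 0, 7, 0, 0, 0, 40]]}}

```text
t: 6.7
tool_pos: [0.6122, 0.1316, 0.0872]
eef_rot: [[-0.999, 0.052, 0.0], [0.052, 0.999, -0.0], [-0.0, -0.0, -1.0]]
wrist_force: [0.2, 0.1, 0.4]
width: 0.651
grip_force: 45.1
```

Call:
{"op": "step_arm", "data": {"rows": [[0, 0, 1, 0, 0, 0, 40], [0, 2, 1, 0, 0, 0, 40], [0, 4, 1, 0, 0, 0, 40], [0, 5, 1, 0, 0, 0, 40], [0, 6, 1, 0, 0, 0, 40], [0, 7, 1, 0, 0, 0, 40], [0, 7, 1, 0, 0, 0, 40]]}}

```text
t: 7.58
tool_pos: [0.6135, 0.1371, 0.0872]
eef_rot: [[-0.999, 0.054, 0.002], [0.054, 0.999, -0.003], [-0.002, -0.003, -1.0]]
wrist_force: [-0.3, -4.4, 6.2]
width: 0.65
grip_force: 45.6
```

Call:
{"op": "step_arm", "data": {"rows": [[0, 1, 0, 0, 0, 0, 40], [0, 2, 0, 0, 0, 0, 40], [0, 2, 0, 0, 0, 0, 40]]}}

```text
t: 7.95
tool_pos: [0.6135, 0.138, 0.0872]
eef_rot: [[-0.999, 0.054, 0.002], [0.054, 0.999, -0.006], [-0.002, -0.006, -1.0]]
wrist_force: [-1.6, -9.1, 5.3]
width: 0.649
grip_force: 45.4
```

Call:
{"op": "step_arm", "data": {"rows": [[-2, 0, 0, 0, 0, 0, 40], [-3, 0, 0, 0, 0, 0, 40], [-4, 0, 0, 0, 0, 0, 40], [-5, 0, 0, 0, 0, 0, 40], [-6, 0, 0, 0, 0, 0, 40], [-7, 0, 0, 0, 0, 0, 40], [-7, 0, 0, 0, 0, 0, 40]]}}

```text
t: 8.82
tool_pos: [0.6147, 0.138, 0.0871]
eef_rot: [[-0.999, 0.053, -0.01], [0.053, 0.999, -0.005], [0.01, -0.006, -1.0]]
wrist_force: [-17.6, -9.1, 22.1]
width: 0.65
grip_force: 46.4
```

Call:
{"op": "step_arm", "data": {"rows": [[0, 0, -1.5, 0, 0, 0, 40], [0, 0, -2.5, 0, 0, 0, 40], [0, 0, -2.5, 0, 0, 0, 40]]}}

```text
t: 9.2
tool_pos: [0.6155, 0.138, 0.0873]
eef_rot: [[-0.999, 0.052, -0.009], [0.052, 0.999, -0.005], [0.008, -0.006, -1.0]]
wrist_force: [-9.0, -7.6, 3.9]
width: 0.65
grip_force: 44.0
```

```bash
python3 -c "
from h import *
np.set_printoptions(precision=4,suppress=True)
f=arm.grab_frame('side'); cv2.imwrite('pics/p2.png',cv2.resize(f['color'][170:260,240:350],None,fx=6,fy=6,interpolation=cv2.INTER_CUBIC))"
```

```text
(no output)
```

View pics/p2.png

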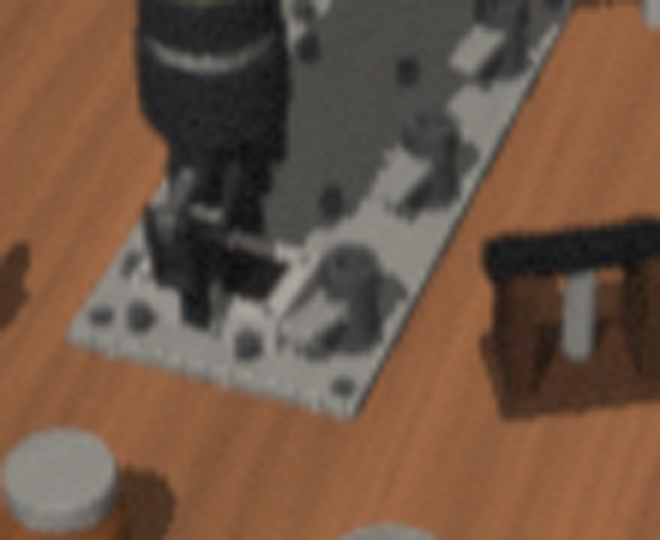

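The frame lies between the two +y pins at (140,317) and (248,345), with the finger between them. The +x pin is at (133,262). I'll keep pushing in +x with the z load off.

Call:
{"op": "step_arm", "data": {"rows": [[-1, 0, 0, 0, 0, 0, 40], [-2, 0, 0, 0, 0, 0, 40], [-3, 0, 0, 0, 0, 0, 40], [-4, 0, 0, 0, 0, 0, 40], [-4, 0, 0, 0, 0, 0, 40]]}}

```text
t: 9.88
tool_pos: [0.6181, 0.1378, 0.0872]
eef_rot: [[-0.999, 0.052, -0.012], [0.052, 0.999, -0.006], [0.011, -0.006, -1.0]]
wrist_force: [-12.8, -7.3, 6.4]
width: 0.643
grip_force: 43.8
```

Call:
{"op": "step_arm", "data": {"rows": [[-1, 0, -0.5, 0, 0, 0, 40], [-2, 0, -0.5, 0, 0, 0, 40], [-3, 0, -0.5, 0, 0, 0, 40], [-3, 0, -0.5, 0, 0, 0, 40]]}}

```text
t: 10.38
tool_pos: [0.6196, 0.1377, 0.0872]
eef_rot: [[-0.999, 0.052, -0.015], [0.052, 0.999, -0.006], [0.015, -0.006, -1.0]]
wrist_force: [-16.1, -6.9, 8.1]
width: 0.648
grip_force: 44.4
```

Call:
{"op": "step_arm", "data": {"rows": [[-1.5, 0, -0.5, 0, 0, 0, 40], [-3, 0, -1, 0, 0, 0, 40], [-3, 0, -1, 0, 0, 0, 40]]}}

```text
t: 10.75
tool_pos: [0.6201, 0.1376, 0.0872]
eef_rot: [[-0.998, 0.052, -0.02], [0.052, 0.999, -0.006], [0.02, -0.007, -1.0]]
wrist_force: [-20.1, -7.4, 9.0]
width: 0.65
grip_force: 44.4
```

Call:
{"op": "step_arm", "data": {"rows": [[0, 0, 0, 0, 0, 0, 75], [0, 0, 0, 0, 0, 0, 100], [3, -2, 0, 0, 0, 0, 100], [7, 4, 9, 0, 0, 0, 100], [7, 8, 9, 0, 0, 0, 100], [7, 10, 9, 0, 0, 0, 100], [7, 12, 9, 0, 0, 0, 100], [7, 14, 9, 0, 0, 0, 100], [7, 15, 9, 0, 0, 0, 100], [7, 15, 9, 0, 0, 0, 100]]}}

```text
t: 12.0
tool_pos: [0.6239, 0.153, 0.0812]
eef_rot: [[-0.999, 0.054, 0.001], [0.054, 0.999, -0.004], [-0.001, -0.004, -1.0]]
wrist_force: [1.5, -7.1, 0.4]
width: 0.997
grip_force: 3.4
```

```bash
python3 -c "
from h import *
go((610,139,81,177),(610,139,200,177),(300,400,260,177))"
```

```text
at [623.9 153.   81.2] yaw 176.9 F [ 1.5 -7.1  0.4] T [-1.33 -0.15 -0.  ] w 0.997 g 3.4 t 12.0 tilt [-0.001 -0.004 -1.   ]
[610. 139.  81. 177.] -> [ 13.1 -14.7   0.2] rz -0.0018
[610. 139. 200. 177.] -> [  13.   -15.3 -118.8] rz -0.0018
[300. 400. 260. 177.] -> [ 336.6  228.3 -180.2] rz -0.0018
```

Call:
{"op": "step_arm", "data": {"rows": [[0, -15, 0, 0, 0, 0, 100], [0, -15, -60, 0, 0, 0, 100], [13, -15, -119, 0, 0, 0, 100], [336, 228, -180, 0, 0, 0, 100], [336, 228, -180, 0, 0, 0, 100], [336, 228, -180, 0, 0, 0, 100], [336, 228, -180, 0, 0, 0, 100], [336, 228, -180, 0, 0, 0, 100], [336, 228, -180, 0, 0, 0, 100], [336, 228, -180, 0, 0, 0, 100], [336, 228, -180, 0, 0, 0, 100]]}}

```text
t: 13.38
tool_pos: [0.2981, 0.4014, 0.2616]
eef_rot: [[-0.999, 0.048, 0.0], [0.048, 0.999, 0.001], [0.0, 0.001, -1.0]]
wrist_force: [0.1, 0.1, -1.0]
width: 0.998
grip_force: 0.0
```

```bash
cat > look.py <<'E'
from h import *
import sys
np.set_printoptions(precision=4,suppress=True)
# rigid frame rectangles from top view, plus head/tongue
f=arm.grab_frame("top"); C=cloud(f)
for r in arm.trace("frame0","top")[:4]:
    m=r["pixels"]
    if m.sum()<50: continue
    z=np.median(C[m][:,2]); q=rect(f,m,z); print("frame",round(r["score"],2),q[0],"yaw",round(np.degrees(yaw(q[1])),1),round(q[3][2],1),q[2],np.round(q[3][0]),"z",z)
for r in arm.trace("fixture","top")[:1]:
    q=rect(f,r["pixels"],.01); print("plate",q[0],q[3])
cv2.imwrite(f"pics/{sys.argv[1]}.png",cv2.resize(f["color"][130:280,220:450],None,fx=3.4,fy=3.4,interpolation=cv2.INTER_CUBIC))
go(*[eval(a) for a in sys.argv[2:]])
E
python3 look.py p3 "(432,-208,200,207)" "(432,-208,76,207)"
```

```text
frame 0.75 [ 0.4333 -0.3401] yaw 2.0 2.4 [0.0624 0.0848] [ 434. -340.] z 0.022125732025351397
frame 0.59 [ 0.4341 -0.2075] yaw 20.4 20.5 [0.0593 0.0829] [ 434. -207.] z 0.022090854734070242
plate [0.5567 0.1541] ((560.938720703125, 155.0719451904297), (55.69725036621094, 29.69615936279297), 54.635650634765625)
at [300.2 399.8 260.9] yaw 176.95 F [ 0.5 -0.   0.4] T [ 0.02 -0.05  0.02] w 1.001 g 0.0 t 13.5 tilt [ 0. -0. -1.]
[ 432. -208.  200.  207.] -> [-163.9 -599.9   60.9] rz -0.5245
[ 432. -208.   76.  207.] -> [-163.9 -599.9  184.9] rz -0.5245
```

View pics/p3.png

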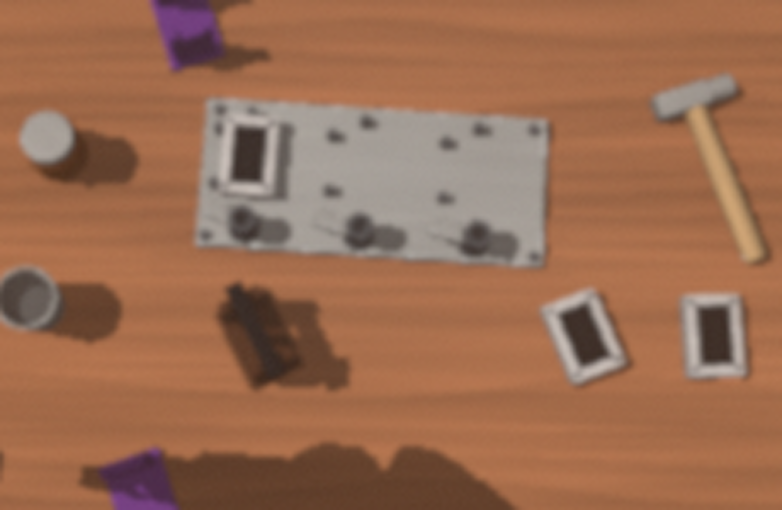

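Station 2's frame sits at (250,155) against its pins at (218,129), (215,184) and (250,110). Frame B is at (585,337), yawed about 23°, and C is at (714,335), yawed about 2°.

Call:
{"op": "step_arm", "data": {"rows": [[-165.5, -599, 60, 0, 0, -0.455, 100], [-165.5, -599, 60, 0, 0, -0.455, 100], [-165.5, -599, 60, 0, 0, -0.455, 100], [-165.5, -599, 60, 0, 0, -0.455, 100], [-165.5, -599, 60, 0, 0, -0.455, 100], [-165.5, -599, 60, 0, 0, -0.455, 100], [-165.5, -599, 60, 0, 0, -0.455, 100], [-165.5, -599, 60, 0, 0, -0.455, 100], [-165.5, -599, 60, 0, 0, -0.455, 100], [-165.5, -599, 60, 0, 0, -0.455, 100], [-165.5, -599, 60, 0, 0, -0.455, 100], [-165.5, -599, 60, 0, 0, -0.455, 100], [-165.5, -599, 60, 0, 0, -0.455, 100], [-165.5, -599, 120, 0, 0, -0.455, 100], [-165.5, -599, 170, 0, 0, -0.455, 100], [-165.5, -599, 182, 0, 0, -0.455, 100], [-165.5, -599, 183, 0, 0, -0.455, 60], [-165.5, -599, 183, 0, 0, -0.455, 40], [-165.5, -599, 183, 0, 0, -0.455, 40], [-165.5, -599, 183, 0, 0, -0.455, 40]], "newtons": 40}}

```text
t: 16.02
tool_pos: [0.4347, -0.207, 0.08]
eef_rot: [[-0.92, -0.392, 0.003], [-0.392, 0.92, -0.001], [-0.002, -0.002, -1.0]]
wrist_force: [-0.4, 1.6, 7.7]
width: 0.644
grip_force: 43.5
```

```bash
python3 -c "
from h import *
go((434,-207,170,203),(611-5,17.5-6,170,176.95),(611-5,17.5-6,88,176.95))"
```

```text
at [ 434.7 -207.    80. ] yaw -156.92 F [-0.4  1.6  7.7] T [0.3  0.28 0.08] w 0.644 g 43.5 t 16.0 tilt [-0.002 -0.002 -1.   ]
[ 434. -207.  170.  203.] -> [  0.4   0.  -90. ] rz 0.0014
[606.    11.5  170.   176.95] -> [-243.5  133.6  -89.9] rz 0.4561
[606.    11.5   88.   176.95] -> [-243.3  133.8   -7.9] rz 0.4561
```

Call:
{"op": "step_arm", "data": {"rows": [[0, 0, -50, 0, 0, 0, 40], [0, 0, -85, 0, 0, 0, 40], [-243.5, 133.6, -90, 0, 0, 0.456, 40], [-243.5, 133.6, -90, 0, 0, 0.456, 40], [-243.5, 133.6, -90, 0, 0, 0.456, 40], [-243.5, 133.6, -90, 0, 0, 0.456, 40], [-243.5, 133.6, -90, 0, 0, 0.456, 40], [-243.5, 133.6, -90, 0, 0, 0.456, 40], [-243.5, 133.6, -60, 0, 0, 0.456, 40], [-243.5, 133.6, -30, 0, 0, 0.456, 40], [-243.5, 133.6, -18, 0, 0, 0.456, 40], [-243.5, 133.6, -12, 0, 0, 0.456, 40], [-243.5, 133.6, -11, 0, 0, 0.456, 40], [-243.5, 133.6, -11, 0, 0, 0.456, 40]]}}

```text
t: 17.77
tool_pos: [0.6057, 0.0114, 0.0901]
eef_rot: [[-0.999, 0.054, 0.001], [0.054, 0.999, -0.001], [-0.001, -0.001, -1.0]]
wrist_force: [-1.7, -1.4, 0.9]
width: 0.646
grip_force: 46.1
```

Call:
{"op": "step_arm", "data": {"rows": [[-2, 0, 0, 0, 0, 0, 40], [-4, 0, 0, 0, 0, 0, 40], [-5, 0, 0, 0, 0, 0, 40], [-6, 0, 0, 0, 0, 0, 40], [-7, 0, 0, 0, 0, 0, 40], [-8, 0, 0, 0, 0, 0, 40], [-8, 0, 0, 0, 0, 0, 40]]}}

```text
t: 18.65
tool_pos: [0.6122, 0.0114, 0.09]
eef_rot: [[-0.999, 0.054, -0.002], [0.054, 0.999, -0.0], [0.002, -0.0, -1.0]]
wrist_force: [-6.6, 1.2, 7.6]
width: 0.64
grip_force: 46.8
```

Call:
{"op": "step_arm", "data": {"rows": [[-1, 0, -0.5, 0, 0, 0, 40], [-2, 0, -0.5, 0, 0, 0, 40], [-3, 0, -0.5, 0, 0, 0, 40], [-3, 0, -0.5, 0, 0, 0, 40]]}}

```text
t: 19.15
tool_pos: [0.614, 0.0114, 0.09]
eef_rot: [[-0.999, 0.053, -0.005], [0.053, 0.999, -0.0], [0.005, -0.0, -1.0]]
wrist_force: [-9.8, 0.9, 10.0]
width: 0.64
grip_force: 46.9
```

Call:
{"op": "step_arm", "data": {"rows": [[-1, 0, -1, 0, 0, 0, 40], [-2, 0, -1, 0, 0, 0, 40], [-3, 0, -1.5, 0, 0, 0, 40], [-4, 0, -1.5, 0, 0, 0, 40], [-4, 0, -1.5, 0, 0, 0, 40]]}}

```text
t: 19.77
tool_pos: [0.6146, 0.0114, 0.09]
eef_rot: [[-0.999, 0.053, -0.012], [0.053, 0.999, 0.0], [0.012, -0.0, -1.0]]
wrist_force: [-16.0, -0.2, 10.5]
width: 0.644
grip_force: 46.9
```

Call:
{"op": "step_arm", "data": {"rows": [[2, 2, 0, 0, 0, 0, 40], [2, 4, 0, 0, 0, 0, 40], [2, 6, 0, 0, 0, 0, 40], [2, 7, 0, 0, 0, 0, 40], [2, 8, 0, 0, 0, 0, 40], [2, 9, 0, 0, 0, 0, 40], [2, 10, 0, 0, 0, 0, 40], [2, 10, 0, 0, 0, 0, 40]]}}

```text
t: 20.78
tool_pos: [0.6148, 0.0175, 0.0902]
eef_rot: [[-0.998, 0.057, -0.009], [0.057, 0.998, -0.008], [0.009, -0.009, -1.0]]
wrist_force: [-12.8, -10.4, 4.5]
width: 0.642
grip_force: 46.6
```

Call:
{"op": "step_arm", "data": {"rows": [[-2, 0, 0, 0, 0, 0, 40], [-2, 0, 0, 0, 0, 0, 40], [-2, 0, 0, 0, 0, 0, 75], [-2, 0, 0, 0, 0, 0, 100], [3, 0, 0, 0, 0, 0, 100], [5, 4, 9, 0, 0, 0, 100], [5, 8, 9, 0, 0, 0, 100], [5, 10, 9, 0, 0, 0, 100], [5, 12, 9, 0, 0, 0, 100], [5, 13, 9, 0, 0, 0, 100], [5, 14, 9, 0, 0, 0, 100], [5, 14, 9, 0, 0, 0, 100]]}}

```text
t: 22.28
tool_pos: [0.6147, 0.0334, 0.0821]
eef_rot: [[-0.998, 0.055, 0.0], [0.055, 0.998, -0.004], [-0.0, -0.004, -1.0]]
wrist_force: [-1.0, -7.2, -0.5]
width: 0.996
grip_force: 3.6
```

Call:
{"op": "step_arm", "data": {"rows": [[0, -15, 0, 0, 0, 0, 100], [0, -15, -60, 0, 0, 0, 100], [0, -15, -118, 0, 0, 0, 100], [0, -15, -118, 0, 0, 0, 100]]}}

```text
t: 22.78
tool_pos: [0.6172, 0.0198, 0.2057]
eef_rot: [[-0.999, 0.054, 0.011], [0.054, 0.999, 0.0], [-0.011, 0.001, -1.0]]
wrist_force: [0.3, -0.4, -0.9]
width: 1.002
grip_force: 0.0
```

```bash
python3 look.py p4 "(434,-340,190,182.2)" "(434,-340,79,182.2)"
```

```text
frame 0.89 [ 0.4313 -0.3425] yaw 5.0 3.5 [0.0648 0.0817] [ 432. -342.] z 0.02160045807995159
frame 0.58 [0.6171 0.1376] yaw -4.8 86.8 [0.0559 0.0882] [618. 138.] z 0.032260283386216004
frame 0.24 [0.6145 0.3314] yaw 38.2 28.3 [0.05   0.0689] [616. 331.] z 0.07850270164527073
plate [ 0.5864 -0.0285] ((595.4767456054688, 7.7480010986328125), (365.8851318359375, 159.6050262451172), 86.63443756103516)
at [613.3  20.1 199.5] yaw 176.92 F [ 0.3 -0.7 -1.4] T [-0.02 -0.01  0.01] w 1.002 g 0.0 t 22.9 tilt [ 0.001  0.001 -1.   ]
[ 434.  -340.   190.   182.2] -> [ 159.7 -369.3    9.3] rz -0.0921
[ 434.  -340.    79.   182.2] -> [ 159.7 -369.3  120.3] rz -0.0921
```

Call:
{"op": "step_arm", "data": {"rows": [[160.5, -370, 9, 0, 0, -0.097, 100], [160.5, -370, 9, 0, 0, -0.097, 100], [160.5, -370, 9, 0, 0, -0.097, 100], [160.5, -370, 9, 0, 0, -0.097, 100], [160.5, -370, 9, 0, 0, -0.097, 100], [160.5, -370, 9, 0, 0, -0.097, 100], [160.5, -370, 9, 0, 0, -0.097, 100], [160.5, -370, 9, 0, 0, -0.097, 100], [160.5, -370, 9, 0, 0, -0.097, 100], [160.5, -370, 60, 0, 0, -0.097, 100], [160.5, -370, 105, 0, 0, -0.097, 100], [160.5, -370, 119, 0, 0, -0.097, 100], [160.5, -370, 120, 0, 0, -0.097, 100], [160.5, -370, 120, 0, 0, -0.097, 60], [160.5, -370, 120, 0, 0, -0.097, 40], [160.5, -370, 120, 0, 0, -0.097, 40], [160.5, -370, 120, 0, 0, -0.097, 40]], "newtons": 40}}

```text
t: 25.05
tool_pos: [0.4349, -0.342, 0.0822]
eef_rot: [[-0.999, -0.043, 0.003], [-0.043, 0.999, -0.003], [-0.003, -0.003, -1.0]]
wrist_force: [-0.4, -0.6, 6.0]
width: 0.641
grip_force: 42.7
```

```bash
python3 -c "
from h import *
go((604.6-5,-102.1-6,170,176.8),(604.6-5,-102.1-6,88,176.8))"
```

```text
at [ 434.9 -342.    82.2] yaw -177.51 F [-0.4 -0.6  6. ] T [-0.11  0.05  0.02] w 0.641 g 42.7 t 25.1 tilt [-0.003 -0.003 -1.   ]
[ 599.6 -108.1  170.   176.8] -> [-175.   226.2  -88.1] rz 0.0993
[ 599.6 -108.1   88.   176.8] -> [-174.7  226.5   -6.1] rz 0.0993
```

Call:
{"op": "step_arm", "data": {"rows": [[0, 0, -50, 0, 0, 0, 40], [0, 0, -85, 0, 0, 0, 40], [-175, 226.2, -90, 0, 0, 0.0993, 40], [-175, 226.2, -90, 0, 0, 0.0993, 40], [-175, 226.2, -90, 0, 0, 0.0993, 40], [-175, 226.2, -90, 0, 0, 0.0993, 40], [-175, 226.2, -90, 0, 0, 0.0993, 40], [-175, 226.2, -90, 0, 0, 0.0993, 40], [-175, 226.2, -60, 0, 0, 0.0993, 40], [-175, 226.2, -30, 0, 0, 0.0993, 40], [-175, 226.2, -18, 0, 0, 0.0993, 40], [-175, 226.2, -13, 0, 0, 0.0993, 40], [-175, 226.2, -12, 0, 0, 0.0993, 40], [-175, 226.2, -12, 0, 0, 0.0993, 40]]}}

```text
t: 26.8
tool_pos: [0.5993, -0.1073, 0.093]
eef_rot: [[-0.998, 0.056, 0.002], [0.056, 0.998, -0.001], [-0.002, -0.0, -1.0]]
wrist_force: [0.2, -0.0, -2.3]
width: 0.639
grip_force: 45.0
```

Call:
{"op": "step_arm", "data": {"rows": [[-2, 0, 0, 0, 0, 0, 40], [-4, 0, 0, 0, 0, 0, 40], [-5, 0, 0, 0, 0, 0, 40], [-6, 0, -0.3, 0, 0, 0, 40], [-7, 0, -0.6, 0, 0, 0, 40], [-8, 0, -0.8, 0, 0, 0, 40], [-9, 0, -1, 0, 0, 0, 40], [-9, 0, -1, 0, 0, 0, 40]]}}

```text
t: 27.8
tool_pos: [0.6062, -0.1074, 0.0925]
eef_rot: [[-0.998, 0.056, -0.003], [0.056, 0.998, 0.0], [0.003, 0.0, -1.0]]
wrist_force: [-5.7, -0.6, -0.4]
width: 0.642
grip_force: 45.3
```

Call:
{"op": "step_arm", "data": {"rows": [[1, 0, 1.5, 0, 0, 0, 40], [1, 0, 2, 0, 0, 0, 40], [0, 0, 2, 0, 0, 0, 40], [-1, 0, 1.5, 0, 0, 0, 40], [-2, 0, 1.5, 0, 0, 0, 40], [-3, 0, 1, 0, 0, 0, 40], [-4, 0, 1, 0, 0, 0, 40], [-5, 0, 1, 0, 0, 0, 40], [-5, 0, 1, 0, 0, 0, 40]]}}

```text
t: 28.92
tool_pos: [0.607, -0.1073, 0.0922]
eef_rot: [[-0.998, 0.056, -0.012], [0.056, 0.998, -0.0], [0.012, -0.001, -1.0]]
wrist_force: [-19.3, 1.4, 18.2]
width: 0.639
grip_force: 47.1
```

Call:
{"op": "step_arm", "data": {"rows": [[2, 2, -1, 0, 0, 0, 40], [2, 4, -1, 0, 0, 0, 40], [2, 6, -1, 0, 0, 0, 40], [2, 7, -1, 0, 0, 0, 40], [2, 8, -1, 0, 0, 0, 40], [2, 9, -1, 0, 0, 0, 40], [2, 9, -1, 0, 0, 0, 40]]}}

```text
t: 29.8
tool_pos: [0.607, -0.1026, 0.0924]
eef_rot: [[-0.998, 0.06, -0.01], [0.061, 0.998, -0.009], [0.009, -0.01, -1.0]]
wrist_force: [-14.0, -12.7, 4.1]
width: 0.643
grip_force: 45.7
```

Call:
{"op": "step_arm", "data": {"rows": [[-2, 0, 0, 0, 0, 0, 40], [-2, 0, 0, 0, 0, 0, 40], [-2, 0, 0, 0, 0, 0, 75], [-2, 0, 0, 0, 0, 0, 100], [3, 0, 0, 0, 0, 0, 100], [5, 4, 10, 0, 0, 0, 100], [5, 8, 10, 0, 0, 0, 100], [5, 10, 10, 0, 0, 0, 100], [5, 12, 10, 0, 0, 0, 100], [5, 13, 10, 0, 0, 0, 100], [5, 14, 10, 0, 0, 0, 100], [5, 14, 10, 0, 0, 0, 100]]}}

```text
t: 31.3
tool_pos: [0.6071, -0.086, 0.0832]
eef_rot: [[-0.998, 0.057, 0.0], [0.057, 0.998, -0.003], [-0.0, -0.003, -1.0]]
wrist_force: [-1.1, -6.4, -0.7]
width: 1.002
grip_force: 3.1
```

Call:
{"op": "step_arm", "data": {"rows": [[0, -15, 0, 0, 0, 0, 100], [0, -15, -60, 0, 0, 0, 100], [0, -15, -118, 0, 0, 0, 100], [280, 495, -180, 0, 0, 0, 100], [280, 495, -180, 0, 0, 0, 100], [280, 495, -180, 0, 0, 0, 100], [280, 495, -180, 0, 0, 0, 100], [280, 495, -180, 0, 0, 0, 100], [280, 495, -180, 0, 0, 0, 100], [280, 495, -180, 0, 0, 0, 100], [280, 495, -180, 0, 0, 0, 100], [280, 495, -180, 0, 0, 0, 100], [280, 495, -180, 0, 0, 0, 100], [280, 495, -180, 0, 0, 0, 100]]}}

```text
t: 33.05
tool_pos: [0.3544, 0.4268, 0.2633]
eef_rot: [[-0.999, 0.053, 0.0], [0.053, 0.999, 0.001], [-0.0, 0.001, -1.0]]
wrist_force: [-0.1, -0.8, -0.0]
width: 1.001
grip_force: 0.0
```

```bash
python3 look.py p5 "(428.5,125,230,207.3)" "(428.5,125,138,207.3)"
python3 - <<'E'
from h import *
np.set_printoptions(precision=4,suppress=True)
H=[(.5313,-.0983),(.5377,.0215),(.5441,.1413)]
S=[[],[],[]]
for c in("top","side"):
    for k in range(3):
        f=arm.grab_frame(c)
        for r in arm.spot_point("socket0",c)[:4]:
            P=w(f,r["position"]); print(c,round(r["score"],2),P)
    C=cloud(f)
    for s in H:
        m=(abs(C[...,0]-s[0])<.07)&(abs(C[...,1]-s[1])<.058)&(C[...,2]>.036)&(C[...,2]<.05)
        d=C[m][:,:2]-s; r=np.linalg.norm(d,axis=1); d=d[(r>.022)&(r<.048)]; g=d.mean(0); print("tongue",len(d),np.degrees(np.arctan2(g[1],g[0])))
    m=(C[...,2]>.086)&(C[...,2]<.105)&(abs(C[...,0]-.427)<.08)&(abs(C[...,1]-.127)<.08)
    print("bar",[np.round(x,1) for x in cv2.minAreaRect((C[m][:,:2]*1000).astype(np.float32))],C[m].mean(0))
E
```

```text
frame 0.72 [ 0.6039 -0.1006] yaw -0.2 88.9 [0.0583 0.0894] [ 604. -100.] z 0.03189810543876925
frame 0.7 [0.6171 0.1366] yaw -2.3 86.2 [0.0565 0.0872] [617. 137.] z 0.03238716231762517
frame 0.63 [0.6092 0.0175] yaw -5.2 85.0 [0.0551 0.0876] [610.  17.] z 0.03246013183492458
plate [0.5881 0.0042] ((595.7979125976562, 8.191146850585938), (367.04156494140625, 162.0828857421875), 86.77490234375)
at [355.5 424.5 262.8] yaw 176.74 F [ 0.1 -0.2  0.2] T [0.   0.01 0.  ] w 0.998 g 0.0 t 33.2 tilt [ 0. -0. -1.]
[428.5 125.  230.  207.3] -> [ -90.  -294.9   32.9] rz -0.5333
[428.5 125.  138.  207.3] -> [ -90.  -294.8  124.9] rz -0.5333
top 0.7 [0.5491 0.1415 0.0425]
top 0.58 [ 0.5279 -0.0936  0.0419]
top 0.46 [0.5374 0.0227 0.0397]
top 0.63 [0.5488 0.14   0.0425]
top 0.6 [ 0.5275 -0.0933  0.039 ]
top 0.45 [0.5392 0.0217 0.0424]
top 0.69 [0.5393 0.0214 0.0407]
top 0.42 [ 0.5298 -0.098   0.0427]
top 0.4 [0.5504 0.14   0.0431]
tongue 44 69.06275290064606
tongue 45 64.67124264520801
tongue 48 53.146709665471676
bar [array([430.2, 124. ]), array([100. ,  39.6]), np.float64(28.5)] [0.4293 0.125  0.0927]
side 0.62 [0.5351 0.0203 0.0421]
side 0.54 [0.5408 0.1403 0.0404]
side 0.42 [ 0.5317 -0.0977  0.043 ]
side 0.62 [0.5342 0.0203 0.0443]
side 0.47 [0.5372 0.1432 0.0384]
side 0.74 [0.5327 0.0224 0.0412]
side 0.7 [0.5391 0.1425 0.0407]
side 0.54 [ 0.5313 -0.0971  0.0424]
side 0.2 [0.6149 0.1401 0.009 ]
tongue 46 62.04840243454272
tongue 52 62.57297654116853
tongue 71 45.35047536245744
bar [array([464.9, 146.6]), array([10.1, 22.4]), np.float64(30.4)] [0.4657 0.1472 0.0931]
```

View pics/p5.png

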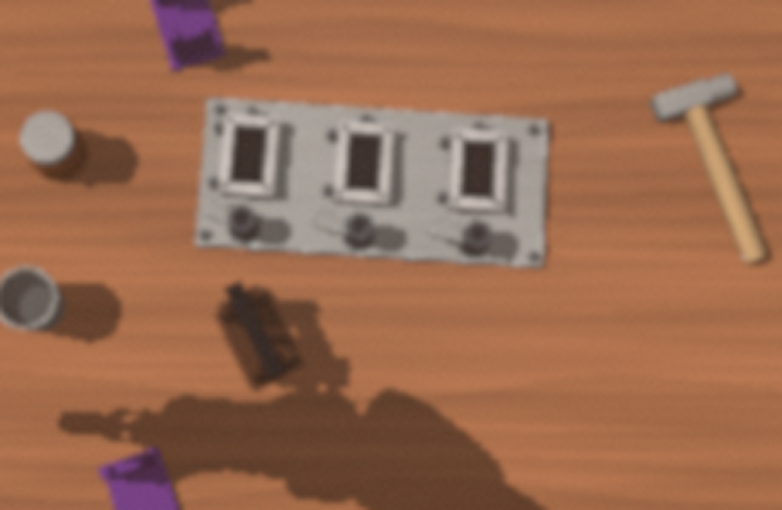

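All three frames sit on their stations at (250,155), (364,162) and (480,169), each against its pins. The key bar is at (255,335) in the brown stand. I'll fetch the key.

Call:
{"op": "step_arm", "data": {"rows": [[-90.2, -294.9, 33, 0, 0, -0.537, 100], [-90.2, -294.9, 33, 0, 0, -0.537, 100], [-90.2, -294.9, 33, 0, 0, -0.537, 100], [-90.2, -294.9, 33, 0, 0, -0.537, 100], [-90.2, -294.9, 33, 0, 0, -0.537, 100], [-90.2, -294.9, 33, 0, 0, -0.537, 100], [-90.2, -294.9, 33, 0, 0, -0.537, 100], [-90.2, -294.9, 80, 0, 0, -0.537, 100], [-90.2, -294.9, 115, 0, 0, -0.537, 100], [-90.2, -294.9, 122, 0, 0, -0.537, 100], [-90.2, -294.9, 122, 0, 0, -0.537, 60], [-90.2, -294.9, 122, 0, 0, -0.537, 20], [-90.2, -294.9, 122, 0, 0, -0.537, 5], [-90.2, -294.9, 122, 0, 0, -0.537, 5], [-90.2, -294.9, 122, 0, 0, -0.537, 5], [-90.2, -294.9, 122, 0, 0, -0.537, 5]], "newtons": 30}}

```text
t: 35.8
tool_pos: [0.4292, 0.1261, 0.1419]
eef_rot: [[-0.886, -0.463, 0.001], [-0.463, 0.886, 0.001], [-0.002, -0.0, -1.0]]
wrist_force: [-2.0, 0.5, 7.0]
width: 0.206
grip_force: 30.2
```

```bash
python3 -c "
from h import *
go((428.5,125,220,207.5))"
```

```text
at [429.2 126.1 141.9] yaw -152.43 F [-2.   0.5  7. ] T [0.15 0.23 0.03] w 0.206 g 30.2 t 35.8 tilt [-0.002 -0.    -1.   ]
[428.5 125.  220.  207.5] -> [  1.   -0.7 -78.1] rz 0.0012
```

Call:
{"op": "step_arm", "data": {"rows": [[0, 0, 0, 0, 0, 0, 5], [0, 0, 0, 0, 0, 0, 5], [0, 0, -40, 0, 0, 0, 5], [0, 0, -85, 0, 0, 0, 5], [0, 0, -85, 0, 0, 0, 5]], "newtons": 90}}

```text
t: 36.42
tool_pos: [0.4307, 0.1261, 0.229]
eef_rot: [[-0.887, -0.463, 0.006], [-0.463, 0.887, 0.001], [-0.006, -0.002, -1.0]]
wrist_force: [0.5, -0.2, -2.4]
width: 0.188
grip_force: 88.7
```

```bash
python3 -c "
from h import *
go((544.1,141.3,225,186),(544.1,141.3,212,186))"
```

```text
at [430.7 126.1 229. ] yaw -152.44 F [ 0.5 -0.2 -2.4] T [-0.06 -0.04 -0.02] w 0.188 g 88.7 t 36.4 tilt [-0.006 -0.002 -1.   ]
[544.1 141.3 225.  186. ] -> [-107.5  -39.     4.7] rz 0.3763
[544.1 141.3 212.  186. ] -> [-107.4  -38.9   17.7] rz 0.3763
```

Call:
{"op": "step_arm", "data": {"rows": [[-107.5, -39, 5, 0, 0, 0.376, 5], [-107.5, -39, 5, 0, 0, 0.376, 5], [-107.5, -39, 5, 0, 0, 0.376, 5], [-107.5, -39, 14, 0, 0, 0.376, 5], [-107.5, -39, 14, 0, 0, 0.376, 5], [-107.5, -39, 14, 0, 0, 0.376, 5]]}}

```text
t: 37.17
tool_pos: [0.541, 0.1411, 0.2119]
eef_rot: [[-0.994, -0.105, -0.001], [-0.105, 0.994, -0.0], [0.001, -0.0, -1.0]]
wrist_force: [-0.6, -0.3, -0.9]
width: 0.191
grip_force: 88.6
```

```bash
python3 - <<'E'
from h import *
np.set_printoptions(precision=1,suppress=True)
go((544.1,141.3,212,186))
f=arm.grab_frame("side"); C=cloud(f)*1000
p=arm.state()["tool_pos"]*1000
print(len(arm.trace("key","side")))
for r in arm.trace("key","side")[:1]:
    m=r["pixels"]; Q=C[m]; print(m.sum(),Q.min(0),Q.max(0))
    # shank rows: horizontal ray centre on the vertical plane y=p_y
    sh=m&(C[...,2]>88)&(C[...,2]<p[2]-72)&(abs(C[...,0]-p[0])<15)
    print("shank",sh.sum(),C[sh].mean(0))
h=(C[...,2]>50)&(C[...,2]<63)&(abs(C[...,0]-544)<25)&(abs(C[...,1]-141)<25)
print("head",h.sum(),C[h].mean(0))
for l in("key_tip","socket0"):
    for r in arm.spot_point(l,"side")[:3]: print(l,round(r["score"],2),w(f,r["position"])*1000)
cv2.imwrite("pics/p6.png",cv2.resize(f["color"][170:260,250:350],None,fx=6,fy=6,interpolation=cv2.INTER_CUBIC))
E
```

```text
at [541.  141.1 211.9] yaw -173.95 F [-0.6 -0.3 -0.9] T [-0.   0.  -0.1] w 0.191 g 88.6 t 37.2 tilt [ 0. -0. -1.]
[544.1 141.3 212.  186. ] -> [-3.1 -0.1 -0.1] rz 0.0008
2
236 [189.3 -53.1  11.6] [ 588.3 1250.7 1111. ]
shank 44 [536.1 145.1 111.3]
head 55 [540.5 145.   56.6]
key_tip 0.71 [537.4 144.5  86.9]
socket0 0.62 [536.4  22.6  40.7]
socket0 0.53 [537.6 139.8  40.5]
socket0 0.47 [534.1 -99.2  43. ]
```

View pics/p6.png

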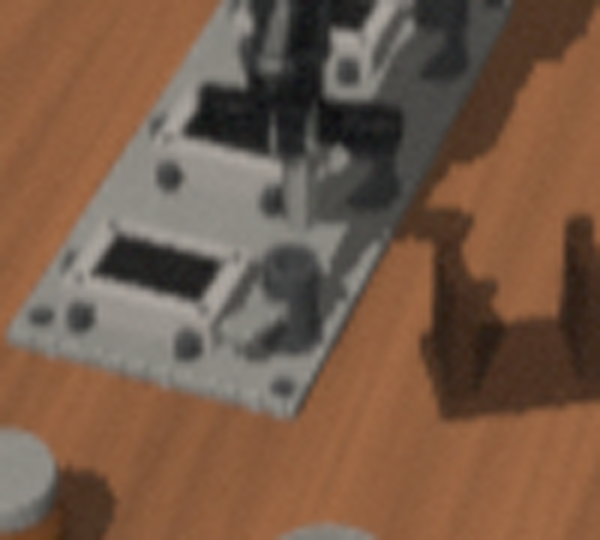

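The key hangs at (300,190), above and slightly behind the station 2 head at (290,270). It needs to go about 4.4 mm in +x. I'll descend stepwise.

Call:
{"op": "step_arm", "data": {"rows": [[-4.4, -0.3, 0, 0, 0, 0, 5], [-4.4, -0.3, 15, 0, 0, 0, 5], [-4.4, -0.3, 22, 0, 0, 0, 5], [-4.4, -0.3, 24, 0, 0, 0, 5], [-4.4, -0.3, 26, 0, 0, 0, 5], [-4.4, -0.3, 27, 0, 0, 0, 5], [-4.4, -0.3, 28, 0, 0, 0, 5], [-4.4, -0.3, 28, 0, 0, 0, 5]]}}

```text
t: 38.42
tool_pos: [0.5474, 0.1415, 0.1857]
eef_rot: [[-0.994, -0.105, 0.003], [-0.105, 0.994, 0.001], [-0.003, 0.0, -1.0]]
wrist_force: [-1.7, 0.1, 7.5]
width: 0.193
grip_force: 90.0
```

Call:
{"op": "step_arm", "data": {"rows": [[0.7, 0, 0, 0, 0, 0, 5], [1.4, 0, 0, 0, 0, 0, 5], [2, 0, 0, 0, 0, 0, 5], [2, 0, 0, 0, 0, 0, 5]]}}

```text
t: 38.92
tool_pos: [0.5464, 0.1413, 0.1858]
eef_rot: [[-0.994, -0.105, 0.005], [-0.105, 0.994, 0.001], [-0.005, 0.0, -1.0]]
wrist_force: [1.7, 0.9, 5.6]
width: 0.189
grip_force: 89.7
```

Call:
{"op": "step_arm", "data": {"rows": [[0.7, 0, 0, 0, 0, 0, 5], [1.4, 0, 0, 0, 0, 0, 5], [2, 0, 0, 0, 0, 0, 5], [2, 0, 0.5, 0, 0, 0, 5], [2, 0, 0.5, 0, 0, 0, 5]]}}

```text
t: 39.55
tool_pos: [0.5451, 0.1412, 0.1856]
eef_rot: [[-0.994, -0.105, 0.007], [-0.105, 0.994, 0.001], [-0.007, 0.0, -1.0]]
wrist_force: [4.0, 1.2, 7.8]
width: 0.194
grip_force: 90.0
```

Call:
{"op": "step_arm", "data": {"rows": [[0, 0, -4, 0, 0, 0, 5], [0, 0, -5, 0, 0, 0, 5], [0, 0, -5, 0, 0, 0, 5], [0, 0, -5, 0, 0, 0, 5]]}}

```text
t: 40.05
tool_pos: [0.5424, 0.1411, 0.1883]
eef_rot: [[-0.994, -0.105, -0.0], [-0.105, 0.994, 0.001], [0.0, 0.001, -1.0]]
wrist_force: [1.8, 2.1, -1.7]
width: 0.191
grip_force: 88.6
```

```bash
python3 -c "
from h import *
go((544.5,141.3,187,186))"
```

```text
at [542.4 141.1 188.3] yaw -173.96 F [ 1.8  2.1 -1.7] T [ 0.65 -0.69  0.01] w 0.191 g 88.6 t 40.0 tilt [ 0.     0.001 -1.   ]
[544.5 141.3 187.  186. ] -> [-2.2 -0.   1.3] rz 0.0007
```

Call:
{"op": "step_arm", "data": {"rows": [[-2, 0, -4, 0, 0, 0, 5], [-2, 0, -4, 0, 0, 0, 5], [-2, 0, -4, 0, 0, 0, 5]]}}

```text
t: 40.42
tool_pos: [0.5439, 0.1408, 0.1922]
eef_rot: [[-0.994, -0.105, -0.001], [-0.105, 0.994, -0.001], [0.001, -0.0, -1.0]]
wrist_force: [-0.1, 0.4, -2.5]
width: 0.191
grip_force: 88.6
```

```bash
python3 -c "
from h import *
go((544.5,141.3,187,186))"
```

```text
at [543.9 140.8 192.2] yaw -173.98 F [-0.1  0.4 -2.5] T [-0.01  0.01 -0.03] w 0.191 g 88.6 t 40.4 tilt [ 0.001 -0.    -1.   ]
[544.5 141.3 187.  186. ] -> [-0.6  0.4  5.2] rz 0.0003
```

Call:
{"op": "step_arm", "data": {"rows": [[-1.2, 0.6, 0, 0, 0, 0, 5], [-1.2, 0.6, 4, 0, 0, 0, 5], [-1.2, 0.6, 6, 0, 0, 0, 5], [-1.2, 0.6, 7, 0, 0, 0, 5], [-1.2, 0.6, 8.5, 0, 0, 0, 5], [-1.2, 0.6, 10, 0, 0, 0, 5], [-1.2, 0.6, 10, 0, 0, 0, 5]]}}

```text
t: 41.3
tool_pos: [0.5455, 0.142, 0.1823]
eef_rot: [[-0.994, -0.105, -0.0], [-0.105, 0.994, 0.001], [0.0, 0.001, -1.0]]
wrist_force: [-0.2, 1.1, -2.4]
width: 0.193
grip_force: 88.5
```

The hex has entered. Driving it home.

Call:
{"op": "step_arm", "data": {"rows": [[0, 0, 3, 0, 0, 0, 5], [0, 0, 6, 0, 0, 0, 5], [0, 0, 8, 0, 0, 0, 5], [0, 0, 10, 0, 0, 0, 5], [0, 0, 11, 0, 0, 0, 5], [0, 0, 12, 0, 0, 0, 5], [0, 0, 12, 0, 0, 0, 5]]}}

```text
t: 42.18
tool_pos: [0.5457, 0.142, 0.171]
eef_rot: [[-0.994, -0.105, 0.001], [-0.105, 0.994, 0.0], [-0.001, 0.0, -1.0]]
wrist_force: [-2.4, 2.9, 3.8]
width: 0.191
grip_force: 89.5
```

Call:
{"op": "step_arm", "data": {"rows": [[0.4, 0.4, 1, 0, 0, 0, 5], [0.4, 0.3, 1, 0, 0, 0.15, 5], [0.4, 0, 1, 0, 0, 0.3, 5], [0.5, -0.2, 1, 0, 0, 0.45, 5], [0.6, -0.3, 1, 0, 0, 0.6, 5], [0.7, -0.4, 1, 0, 0, 0.75, 5], [0.8, -0.5, 1, 0, 0, 0.9, 5], [0.9, -0.6, 1, 0, 0, 1.05, 5], [1.1, -0.7, 1, 0, 0, 1.2, 5], [1.1, -0.7, 1, 0, 0, 1.2, 5]]}}

```text
t: 43.42
tool_pos: [0.545, 0.1414, 0.1709]
eef_rot: [[-0.458, 0.889, 0.002], [0.889, 0.458, 0.001], [0.0, 0.002, -1.0]]
wrist_force: [-3.2, 3.6, 9.3]
width: 0.187
grip_force: 90.4
```

```bash
python3 -c "
from h import *
go((544.1,141.3,187,100))"
```

```text
at [545.  141.4 170.9] yaw 117.25 F [-3.2  3.6  9.3] T [0.94 0.74 0.01] w 0.187 g 90.4 t 43.4 tilt [ 0.     0.002 -1.   ]
[544.1 141.3 187.  100. ] -> [  0.3  -0.8 -16.1] rz 0.3011
```

Call:
{"op": "step_arm", "data": {"rows": [[0, 0, 0, 0, 0, 0.08, 5], [0, 0, 0, 0, 0, 0.14, 5], [0, 0, 0, 0, 0, 0.18, 5], [0, 0, 0, 0, 0, 0.18, 5]]}}

```text
t: 43.92
tool_pos: [0.5448, 0.1414, 0.1709]
eef_rot: [[-0.292, 0.956, 0.001], [0.956, 0.292, 0.001], [0.001, 0.002, -1.0]]
wrist_force: [-3.9, 2.5, 10.7]
width: 0.192
grip_force: 90.4
```

```bash
cat > tg.py <<'E'
from h import *
import sys
k=int(sys.argv[1]); H=[(.5313,-.0983),(.5377,.0215),(.5441,.1413)][k]
go((545,141.4,171,100))
for c in("side","top"):
    f=arm.grab_frame(c); C=cloud(f)
    m=(abs(C[...,0]-H[0])<.06)&(abs(C[...,1]-H[1])<.055)&(C[...,2]>.0365)&(C[...,2]<.052)
    d=C[m][:,:2]-H; r=np.linalg.norm(d,axis=1); d=d[(r>.02)&(r<.05)]; g=d.mean(0) if len(d) else (0,0)
    print("tongue",c,len(d),round(np.degrees(np.arctan2(g[1],g[0])),1))
    u,v=proj(f,[*H,.05])[0].astype(int); i=f["color"][v-30:v+30,u-40:u+40]
    cv2.imwrite(f"pics/{sys.argv[2]}{c}.png",cv2.resize(i,None,fx=6,fy=6,interpolation=cv2.INTER_CUBIC))
E
python3 tg.py 2 k2
```

```text
at [544.8 141.4 170.9] yaw 106.98 F [-3.9  2.5 10.7] T [0.92 0.9  0.08] w 0.192 g 90.4 t 43.9 tilt [ 0.001  0.002 -1.   ]
[545.  141.4 171.  100. ] -> [-0.1  0.2 -0.1] rz 0.1219
tongue side 58 12.2
tongue top 0 0.0
```

View pics/k2side.png

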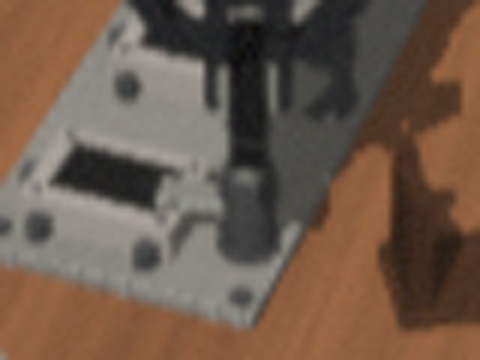

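The tongue now reaches over the frame's near end at about (190,190), roughly 10° short of straight. I'll turn on until the end stop shows in the torque.

Call:
{"op": "step_arm", "data": {"rows": [[0, 0, 0, 0, 0, 0.06, 5], [0, 0, 0, 0, 0, 0.12, 5], [0, 0, 0, 0, 0, 0.17, 5], [0, 0, 0, 0, 0, 0.17, 5]]}}

```text
t: 44.52
tool_pos: [0.5447, 0.1414, 0.1709]
eef_rot: [[-0.126, 0.992, 0.001], [0.992, 0.126, 0.001], [0.001, 0.001, -1.0]]
wrist_force: [-4.0, 3.8, 11.1]
width: 0.192
grip_force: 90.5
```

```bash
python3 tg.py 2 k2b
```

```text
at [544.7 141.4 170.9] yaw 97.24 F [-4.   3.8 11.1] T [0.87 0.95 0.12] w 0.192 g 90.5 t 44.5 tilt [ 0.001  0.001 -1.   ]
[545.  141.4 171.  100. ] -> [-0.1  0.3 -0.1] rz -0.0482
tongue side 51 6.0
tongue top 0 0.0
```

Call:
{"op": "step_arm", "data": {"rows": [[0, 0, 0, 0, 0, 0.04, 5], [0, 0, 0, 0, 0, 0.08, 5], [0, 0, 0, 0, 0, 0.08, 5]]}}

```text
t: 45.0
tool_pos: [0.5446, 0.1414, 0.1709]
eef_rot: [[-0.046, 0.999, 0.001], [0.999, 0.046, 0.001], [0.001, 0.001, -1.0]]
wrist_force: [-3.9, 4.2, 11.9]
width: 0.193
grip_force: 90.5
```

```bash
python3 tg.py 2 k2c
```

```text
at [544.6 141.4 170.9] yaw 92.66 F [-3.9  4.2 11.9] T [0.87 0.96 0.08] w 0.193 g 90.5 t 45.0 tilt [ 0.001  0.001 -1.   ]
[545.  141.4 171.  100. ] -> [-0.1  0.4 -0.1] rz -0.128
tongue side 45 -4.4
tongue top 0 0.0
```

Call:
{"op": "step_arm", "data": {"rows": [[0, 0, 0, 0, 0, 0.04, 5], [0, 0, 0, 0, 0, 0.07, 5], [0, 0, 0, 0, 0, 0.07, 5]]}}

```text
t: 45.48
tool_pos: [0.5446, 0.1415, 0.1709]
eef_rot: [[0.023, 1.0, 0.001], [1.0, -0.023, 0.001], [0.001, 0.001, -1.0]]
wrist_force: [-4.7, 3.3, 12.0]
width: 0.186
grip_force: 90.5
```

```bash
python3 tg.py 2 k2d
```

```text
at [544.6 141.5 170.9] yaw 88.67 F [-4.7  3.3 12. ] T [0.89 1.04 0.19] w 0.186 g 90.5 t 45.5 tilt [ 0.001  0.001 -1.   ]
[545.  141.4 171.  100. ] -> [-0.1  0.4 -0.1] rz -0.1977
tongue side 51 -1.6
tongue top 0 0.0
```

View pics/k2dside.png

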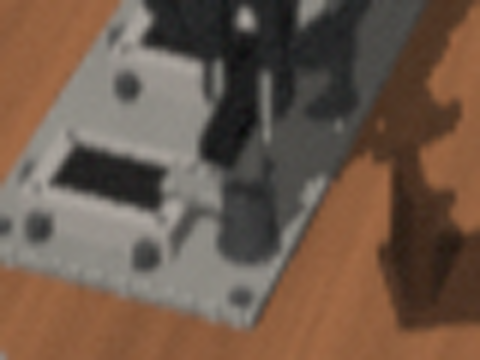

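The tongue now lies straight along the frame's length, from (245,200) to (180,185), and the torque has risen to 0.19. I'll back off within the play and lift out.

Call:
{"op": "step_arm", "data": {"rows": [[0, 0, 0, 0, 0, -0.1, 5], [0, 0, 0, 0, 0, -0.2, 5], [0, 0, -4, 0, 0, -0.22, 5], [0, 0, -12, 0, 0, -0.22, 5], [0, 0, -22, 0, 0, -0.22, 5], [0, 0, -50, 0, 0, -0.22, 5], [0, 0, -50, 0, 0, -0.22, 5]]}}

```text
t: 46.45
tool_pos: [0.5459, 0.1404, 0.2212]
eef_rot: [[-0.194, 0.981, 0.004], [0.981, 0.194, -0.002], [-0.002, 0.004, -1.0]]
wrist_force: [0.6, -0.5, -2.0]
width: 0.187
grip_force: 90.5
```

```bash
python3 tg.py 2 k2e; python3 - <<'E'
from h import *
np.set_printoptions(precision=1,suppress=True)
f=arm.grab_frame("side"); C=cloud(f)*1000; p=arm.state()["tool_pos"]*1000
b=(C[...,2]>p[2]-72)&(C[...,2]<p[2]-48)&(abs(C[...,0]-p[0])<60)&(abs(C[...,1]-p[1])<60)
P=C[b][:,:2]; e,V=np.linalg.eigh(np.cov((P-P.mean(0)).T)); print("bar",b.sum(),P.mean(0),np.degrees(yaw(V[:,1])),np.sqrt(12*e))
sh=(C[...,2]>p[2]-125)&(C[...,2]<p[2]-76)&(np.hypot(C[...,0]-p[0],C[...,1]-p[1])<16)
Q=C[sh]; print("shank",sh.sum(),Q.mean(0), [Q[abs(Q[:,2]-z)<8].mean(0) for z in (p[2]-115,p[2]-90)])
E
```

```text
at [545.9 140.4 221.2] yaw 101.17 F [ 0.6 -0.5 -2. ] T [ 0.05 -0.03  0.05] w 0.187 g 90.5 t 46.5 tilt [-0.002  0.004 -1.   ]
[545.  141.4 171.  100. ] -> [ 1.3 -0.8 50.2] rz 0.0205
tongue side 56 10.7
tongue top 0 0.0
bar 97 [537.8 155.7] -76.5967071629678 [36.1 88.4]
shank 32 [539.6 144.4 109.1] [array([540.2, 144.2, 103.7]), array([535.5, 144.2, 126.3])]
```

```bash
python3 -c "
from h import *
go((538.6,21.8,221,134.5),(538.6,21.8,190,134.5))"
```

```text
at [544.  140.5 218.6] yaw 101.2 F [-0.4  0.  -1.6] T [ 0.02 -0.02 -0.03] w 0.188 g 90.5 t 46.6 tilt [-0.001 -0.001 -1.   ]
[538.6  21.8 221.  134.5] -> [-115.4  -28.4   -2.3] rz -0.5812
[538.6  21.8 190.  134.5] -> [-115.4  -28.3   28.7] rz -0.5812
```

Call:
{"op": "step_arm", "data": {"rows": [[-115.4, -28.4, -2, 0, 0, -0.581, 5], [-115.4, -28.4, -2, 0, 0, -0.581, 5], [-115.4, -28.4, -2, 0, 0, -0.581, 5], [-115.4, -28.4, -2, 0, 0, -0.581, 5], [-115.4, -28.4, 10, 0, 0, -0.581, 5], [-115.4, -28.4, 26, 0, 0, -0.581, 5], [-115.4, -28.4, 26, 0, 0, -0.581, 5]]}}

```text
t: 47.48
tool_pos: [0.5376, 0.0226, 0.1911]
eef_rot: [[-0.701, 0.713, -0.004], [0.713, 0.701, 0.0], [0.003, -0.003, -1.0]]
wrist_force: [-0.1, -0.2, -1.8]
width: 0.191
grip_force: 90.5
```

```bash
python3 - <<'E'
from h import *
go((538.6,21.8,186,134.5))
H=(.5445,.142)
for c in("side","top"):
    f=arm.grab_frame(c); C=cloud(f)
    m=(abs(C[...,0]-H[0])<.06)&(abs(C[...,1]-H[1])<.055)&(C[...,2]>.0365)&(C[...,2]<.052)
    d=C[m][:,:2]-H; r=np.linalg.norm(d,axis=1); d=d[(r>.02)&(r<.05)]; g=d.mean(0)*1000; print(c,len(d),g.round(1))
    u,v=proj(f,[.565,.14,.04])[0].astype(int); i=f["color"][v-30:v+30,u-40:u+40]
    cv2.imwrite(f"pics/s2{c}.png",i)
a=cv2.imread("pics/s2side.png"); b=cv2.imread("pics/s2top.png"); cv2.imwrite("pics/s2.png",cv2.resize(np.hstack([a,b]),None,fx=5,fy=5,interpolation=cv2.INTER_CUBIC))
E
```

```text
at [537.6  22.6 191.1] yaw 134.52 F [-0.1 -0.2 -1.8] T [-0.01  0.04  0.07] w 0.191 g 90.5 t 47.5 tilt [ 0.003 -0.003 -1.   ]
[538.6  21.8 186.  134.5] -> [-1.3  0.2  5.1] rz 0.0003
side 52 [32.7  3.5]
top 46 [34.8  0.8]
```

View pics/s2.png

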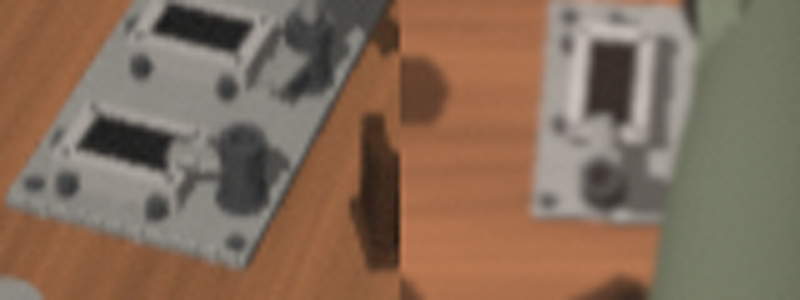

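The left (side) panel shows the tongue of station 2 over the frame's near end at (190,160). In the right (top) panel it points up from the head at (603,180) to (603,130), within a few degrees of straight. I'll check it again at the end. Now inserting at station 1.

Call:
{"op": "step_arm", "data": {"rows": [[0, 0, 2, 0, 0, 0, 5], [0, 0, 4, 0, 0, 0, 5], [0, 0, 5, 0, 0, 0, 5], [0, 0, 6, 0, 0, 0, 5], [0, 0, 7, 0, 0, 0, 5], [0, 0, 8, 0, 0, 0, 5], [0, 0, 9, 0, 0, 0, 5], [0, 0, 9, 0, 0, 0, 5]]}}

```text
t: 48.58
tool_pos: [0.539, 0.0223, 0.1843]
eef_rot: [[-0.701, 0.713, -0.0], [0.713, 0.701, 0.0], [0.0, -0.0, -1.0]]
wrist_force: [-1.0, -0.7, -2.5]
width: 0.19
grip_force: 90.5
```

Call:
{"op": "step_arm", "data": {"rows": [[0, 0, 1, 0, 0, 0, 5], [0, 0, 2, 0, 0, 0, 5], [0, 0, 3, 0, 0, 0, 5], [0, 0, 4, 0, 0, 0, 5], [0, 0, 4, 0, 0, 0, 5]]}}

```text
t: 49.2
tool_pos: [0.539, 0.0223, 0.1803]
eef_rot: [[-0.701, 0.713, -0.0], [0.713, 0.701, 0.0], [0.0, -0.0, -1.0]]
wrist_force: [-0.8, -0.2, -2.0]
width: 0.19
grip_force: 90.5
```

Call:
{"op": "step_arm", "data": {"rows": [[0, 0, 4, 0, 0, 0, 5], [0, 0, 7, 0, 0, 0, 5], [0, 0, 9, 0, 0, 0, 5], [0, 0, 10, 0, 0, 0, 5], [0, 0, 11, 0, 0, 0, 5], [0, 0, 11, 0, 0, 0, 5]]}}

```text
t: 49.95
tool_pos: [0.5392, 0.0223, 0.1709]
eef_rot: [[-0.701, 0.713, 0.001], [0.713, 0.701, -0.0], [-0.001, 0.0, -1.0]]
wrist_force: [-5.1, 0.5, 11.9]
width: 0.193
grip_force: 92.6
```

Call:
{"op": "step_arm", "data": {"rows": [[0.5, -0.5, 0, 0, 0, 0, 5], [0.5, -0.6, 0, 0, 0, 0.15, 5], [0.6, -0.7, 0, 0, 0, 0.3, 5], [0.7, -0.8, 0, 0, 0, 0.45, 5], [0.8, -0.8, 0, 0, 0, 0.6, 5], [0.9, -0.9, 0, 0, 0, 0.75, 5], [1.0, -0.9, 0, 0, 0, 0.9, 5], [1.1, -1, 0, 0, 0, 1.05, 5], [1.3, -1, 0, 0, 0, 1.2, 5], [1.4, -1, 0, 0, 0, 1.4, 5], [1.4, -1, 0, 0, 0, 1.55, 5], [1.4, -1, 0, 0, 0, 1.6, 5], [1.4, -1, 0, 0, 0, 1.6, 5]]}}

```text
t: 51.58
tool_pos: [0.5372, 0.0226, 0.1709]
eef_rot: [[0.733, 0.68, 0.0], [0.68, -0.733, -0.0], [0.0, 0.0, -1.0]]
wrist_force: [-7.4, 0.7, 13.1]
width: 0.191
grip_force: 92.5
```

```bash
python3 tg.py 1 k1
```

```text
at [537.2  22.6 170.9] yaw 42.85 F [-7.4  0.7 13.1] T [0.19 1.49 0.09] w 0.191 g 92.5 t 51.6 tilt [ 0.  0. -1.]
[545.  141.4 171.  100. ] -> [ 86.5 -81.8  -0.1] rz -0.9975
tongue side 48 7.5
tongue top 0 0.0
```

Call:
{"op": "step_arm", "data": {"rows": [[0.5, -0.5, 0, 0, 0, 0.05, 5], [0.5, -0.5, 0, 0, 0, 0.1, 5], [0.5, -0.5, 0, 0, 0, 0.1, 5]]}}

```text
t: 52.05
tool_pos: [0.5372, 0.0229, 0.171]
eef_rot: [[0.798, 0.603, 0.0], [0.603, -0.798, -0.001], [-0.001, 0.001, -1.0]]
wrist_force: [-5.9, -0.5, 13.2]
width: 0.189
grip_force: 92.5
```

```bash
python3 tg.py 1 k1b
```

```text
at [537.2  22.9 171. ] yaw 37.11 F [-5.9 -0.5 13.2] T [-0.15  1.64  0.14] w 0.189 g 92.5 t 52.0 tilt [-0.001  0.001 -1.   ]
[545.  141.4 171.  100. ] -> [ 77.7 -89.8  -0.2] rz -1.0977
tongue side 42 4.6
tongue top 0 0.0
```

Call:
{"op": "step_arm", "data": {"rows": [[0, 0, 0, 0, 0, 0.05, 5], [0, 0, 0, 0, 0, 0.1, 5], [0, 0, 0, 0, 0, 0.1, 5]]}}

```text
t: 52.52
tool_pos: [0.5372, 0.023, 0.1709]
eef_rot: [[0.854, 0.521, 0.0], [0.521, -0.854, -0.001], [-0.0, 0.001, -1.0]]
wrist_force: [-5.9, -1.1, 12.4]
width: 0.189
grip_force: 92.5
```

```bash
python3 tg.py 1 k1c
```

```text
at [537.2  23.  170.9] yaw 31.39 F [-5.9 -1.1 12.4] T [-0.11  1.54  0.16] w 0.189 g 92.5 t 52.5 tilt [-0.     0.001 -1.   ]
[545.  141.4 171.  100. ] -> [ 68.3 -97.   -0.2] rz -1.1975
tongue side 44 1.1
tongue top 0 0.0
```

Call:
{"op": "step_arm", "data": {"rows": [[0, 0, 0, 0, 0, 0.05, 5], [0, 0, 0, 0, 0, 0.1, 5], [0, 0, 0, 0, 0, 0.1, 5]]}}

```text
t: 53.0
tool_pos: [0.5372, 0.023, 0.1709]
eef_rot: [[0.901, 0.433, 0.0], [0.433, -0.901, -0.001], [-0.0, 0.001, -1.0]]
wrist_force: [-6.4, -1.2, 13.1]
width: 0.192
grip_force: 92.5
```

```bash
python3 tg.py 1 k1d
```

```text
at [537.2  23.  170.9] yaw 25.66 F [-6.4 -1.2 13.1] T [-0.06  1.65  0.17] w 0.192 g 92.5 t 53.0 tilt [-0.     0.001 -1.   ]
[545.  141.4 171.  100. ] -> [  58.3 -103.3   -0.2] rz -1.2974
tongue side 40 0.5
tongue top 0 0.0
```

```bash
python3 - <<'E'
from h import *
np.set_printoptions(precision=1,suppress=True)
f=arm.grab_frame("side"); C=cloud(f)*1000; p=arm.state()["tool_pos"]*1000
b=(C[...,2]>p[2]-72)&(C[...,2]<p[2]-48)&(abs(C[...,0]-p[0])<60)&(abs(C[...,1]-p[1])<60)
P=C[b][:,:2]; e,V=np.linalg.eigh(np.cov((P-P.mean(0)).T)); print("bar",b.sum(),P.mean(0)-p[:2],np.degrees(yaw(V[:,1])),np.sqrt(12*e))
r=np.linalg.norm(P-p[:2],axis=1); far=P[r>30]-p[:2]; print(far[::3])
u,v=proj(f,[.5372,.023,.09])[0].astype(int); i=f["color"][v-35:v+35,u-45:u+45]
cv2.imwrite("pics/k1e.png",cv2.resize(i,None,fx=8,fy=8,interpolation=cv2.INTER_CUBIC))
E
```

```text
bar 157 [-3.7  6.2] 26.11345665391416 [ 25.9 102.9]
[[-41.1 -32.5]
 [-33.4 -24.7]
 [-31.8 -18.3]
 [ 45.2   9.1]
 [-29.6 -14.9]
 [ 31.2  11.8]
 [-40.2 -11.5]
 [ 26.8  15.6]
 [-37.4 -10.2]
 [-45.8 -15.5]
 [ 32.   19.7]
 [-37.7  -9.7]
 [-45.  -19.2]
 [ 36.7  25.6]
 [ 28.8  19.7]
 [-32.9  -3.6]
 [-41.   -9.9]
 [ 39.   28.6]
 [ 30.6  24.4]
 [ 39.7  26.8]
 [ 32.3  19.1]
 [ 41.   22.6]
 [ 31.3  22.1]]
```

View pics/k1e.png

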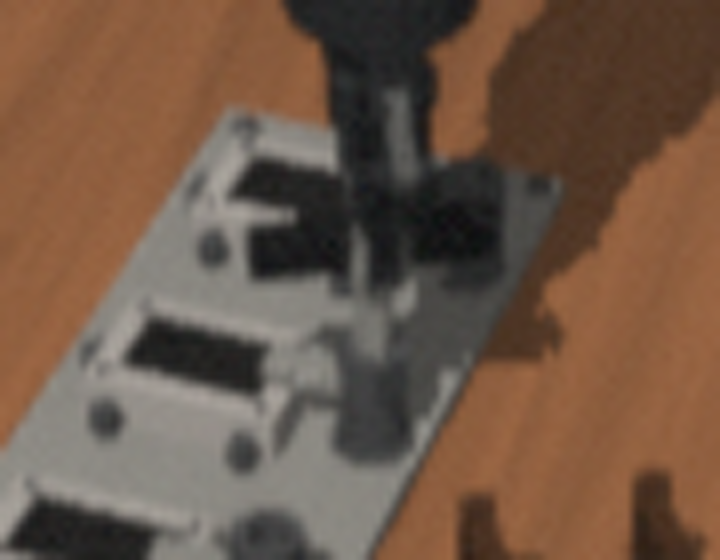

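The bar is at 26°, the same as the tool, so there is no slip in the grip. The tongue at (310,370) lies straight over the frame, at its stop. I'll back off inside the play and go to station 0.

Call:
{"op": "step_arm", "data": {"rows": [[0, 0, 0, 0, 0, -0.15, 5], [0, 0, 0, 0, 0, -0.3, 5], [0, 0, 0, 0, 0, -0.36, 5], [0, 0, -4, 0, 0, -0.36, 5], [0, 0, -12, 0, 0, -0.36, 5], [0, 0, -22, 0, 0, -0.36, 5], [0, 0, -50, 0, 0, -0.36, 5], [0, 0, -50, 0, 0, -0.36, 5], [0, 0, -50, 0, 0, -0.36, 5]]}}

```text
t: 54.28
tool_pos: [0.5378, 0.0235, 0.2202]
eef_rot: [[0.691, 0.723, 0.002], [0.723, -0.691, 0.0], [0.001, 0.001, -1.0]]
wrist_force: [-0.6, 0.3, -2.5]
width: 0.193
grip_force: 91.5
```

```bash
python3 -c "
from h import *
go((532.5,-97.4,221,137),(532.5,-97.4,190,137))"
```

```text
at [537.8  23.5 220.2] yaw 46.29 F [-0.6  0.3 -2.5] T [-0.    0.02  0.01] w 0.193 g 91.5 t 54.3 tilt [ 0.001  0.001 -1.   ]
[532.5 -97.4 221.  137. ] -> [-91.   79.7  -0.9] rz -1.5832
[532.5 -97.4 190.  137. ] -> [-91.1  79.6  30.1] rz -1.5832
```

Call:
{"op": "step_arm", "data": {"rows": [[-91, 79.7, -1, 0, 0, -0.18, 5], [-91, 79.7, -1, 0, 0, -0.36, 5], [-91, 79.7, -1, 0, 0, -0.54, 5], [-91, 79.7, -1, 0, 0, -0.72, 5], [-91, 79.7, -1, 0, 0, -0.9, 5], [-91, 79.7, -1, 0, 0, -1.08, 5], [-91, 79.7, -1, 0, 0, -1.26, 5], [-91, 79.7, -1, 0, 0, -1.44, 5], [-91, 79.7, 10, 0, 0, -1.583, 5], [-91, 79.7, 28, 0, 0, -1.583, 5], [-91, 79.7, 28, 0, 0, -1.583, 5], [-91, 79.7, 28, 0, 0, -1.583, 5]]}}

```text
t: 55.78
tool_pos: [0.5322, -0.0975, 0.1915]
eef_rot: [[-0.731, 0.682, -0.0], [0.682, 0.731, 0.0], [0.0, -0.0, -1.0]]
wrist_force: [0.5, -0.1, -1.0]
width: 0.189
grip_force: 91.5
```

```bash
python3 -c "
from h import *
go((532.5,-97.4,184,137))"; python3 tg.py 1 k1f
```

```text
at [532.2 -97.5 191.5] yaw 136.98 F [ 0.5 -0.1 -1. ] T [ 0.04 -0.05 -0.  ] w 0.189 g 91.5 t 55.8 tilt [ 0. -0. -1.]
[532.5 -97.4 184.  137. ] -> [-0.2  0.3  7.5] rz -0.0003
at [532.2 -97.5 191.5] yaw 136.98 F [ 0.5 -0.1 -1. ] T [ 0.04 -0.05 -0.  ] w 0.189 g 91.5 t 55.8 tilt [ 0. -0. -1.]
[545.  141.4 171.  100. ] -> [153.6 183.4  20.6] rz 0.6454
tongue side 52 14.6
tongue top 42 12.8
```

```bash
cat > tn.py <<'E'
from h import *
for c in("side","top"):
    A=[[],[],[]]
    for n in range(4):
        f=arm.grab_frame(c); C=cloud(f)
        for k,s in enumerate(((.5315,-.0975),(.5383,.0223),(.5447,.142))):
            H=(abs(C[...,0]-s[0])<.07)&(abs(C[...,1]-s[1])<.058)
            hd=C[H&(C[...,2]>.0545)&(C[...,2]<.062)][:,:2]; hd=hd[np.linalg.norm(hd-s,axis=1)<.02]
            tg=C[H&(C[...,2]>.0365)&(C[...,2]<.048)][:,:2]
            r=np.linalg.norm(tg-s,axis=1); far=tg[(r>.022)&(r<.05)]
            if len(hd)<5 or len(far)<5: continue
            h0=cv2.minEnclosingCircle((hd*1000).astype(np.float32))[0]; d=far.mean(0)-hd.mean(0)
            e,V=np.linalg.eigh(np.cov((far-far.mean(0)).T))
            A[k].append([np.degrees(np.arctan2(d[1],d[0])),np.degrees(yaw(V[:,1])),len(hd),len(far),*(hd.mean(0)*1000)])
    for k in range(3):
        if A[k]: print(c,k,np.mean(A[k],0).round(1))
E
python3 tn.py
python3 - <<'E'
from h import *
f=arm.grab_frame("top"); C=cloud(f)
u,v=proj(f,[.56,.08,.04])[0].astype(int); i=f["color"][v-28:v+25,u-32:u+32]
cv2.imwrite("pics/t12.png",cv2.resize(i,None,fx=11,fy=11,interpolation=cv2.INTER_CUBIC))
E
```

```text
side 0 [ 48.1 -49.5  31.2  48.5 527.4 -93.9]
side 1 [  9.3 -72.2  35.   39.5 534.   23.9]
side 2 [  2.1 -40.8  35.5  46.  540.9 143.7]
top 1 [ 10.5   4.2  32.2  38.5 539.3  22.1]
top 2 [  1.   49.8  31.   41.8 545.6 142.8]
```

View pics/t12.png

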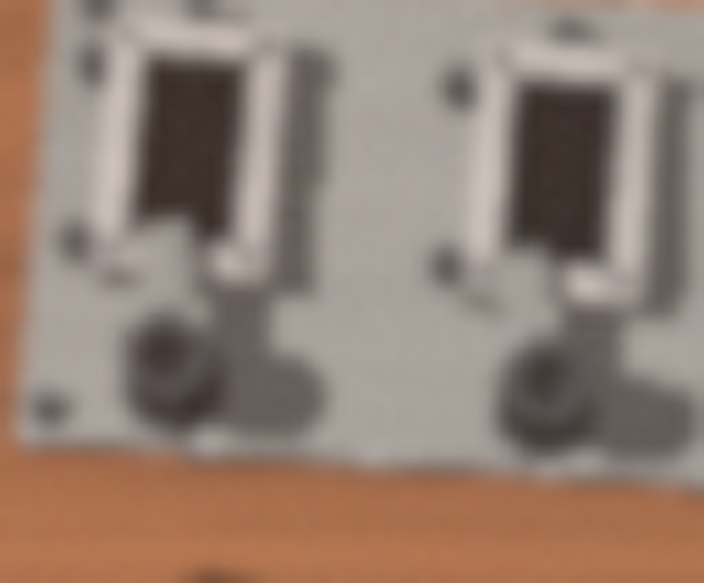

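In the top crop the tongue of station 2 runs from (173,365) to (163,225). The one of station 1 runs from (549,395) to (525,255). Both are short of straight, by about 5–9° and 13–15°, so my back-off dragged the screws back. At station 0 I'll stop just at the closed angle and lift without backing off, then redo the other two.

Call:
{"op": "step_arm", "data": {"rows": [[0, 0, 4, 0, 0, 0, 5], [0, 0, 6, 0, 0, 0, 5], [0, 0, 7.5, 0, 0, 0, 5], [0, 0, 8.5, 0, 0, 0, 5], [0, 0, 9.5, 0, 0, 0, 5], [0, 0, 10.5, 0, 0, 0, 5], [0, 0, 10.5, 0, 0, 0, 5]]}}

```text
t: 57.2
tool_pos: [0.532, -0.0975, 0.1808]
eef_rot: [[-0.731, 0.682, -0.0], [0.682, 0.731, 0.0], [0.0, -0.0, -1.0]]
wrist_force: [-1.3, 1.0, -2.2]
width: 0.19
grip_force: 91.4
```

Call:
{"op": "step_arm", "data": {"rows": [[0, 0, 4, 0, 0, 0, 5], [0, 0, 7, 0, 0, 0, 5], [0, 0, 9, 0, 0, 0, 5], [0, 0, 10.5, 0, 0, 0, 5], [0, 0, 10.5, 0, 0, 0, 5]]}}

```text
t: 57.82
tool_pos: [0.5322, -0.0976, 0.171]
eef_rot: [[-0.731, 0.682, 0.0], [0.682, 0.731, -0.0], [-0.0, -0.0, -1.0]]
wrist_force: [-3.7, 2.1, 3.7]
width: 0.189
grip_force: 92.5
```

Call:
{"op": "step_arm", "data": {"rows": [[0.4, -0.1, 0.5, 0, 0, 0, 5], [0.4, -0.2, 0.5, 0, 0, 0.15, 5], [0.4, -0.3, 0.5, 0, 0, 0.3, 5], [0.5, -0.4, 0.5, 0, 0, 0.45, 5], [0.7, -0.4, 0.5, 0, 0, 0.6, 5], [0.8, -0.5, 0.5, 0, 0, 0.75, 5], [1.0, -0.5, 0.5, 0, 0, 0.9, 5], [1.1, -0.6, 0.5, 0, 0, 1.05, 5], [1.2, -0.6, 0.5, 0, 0, 1.2, 5], [1.3, -0.6, 0.5, 0, 0, 1.3, 5], [1.3, -0.6, 0.5, 0, 0, 1.3, 5]]}}

```text
t: 59.2
tool_pos: [0.5305, -0.0973, 0.171]
eef_rot: [[0.462, 0.887, -0.0], [0.887, -0.462, -0.001], [-0.001, 0.0, -1.0]]
wrist_force: [-4.2, 0.5, 9.7]
width: 0.189
grip_force: 93.1
```

```bash
sed -i 's/range(4)/range(2)/; 1a go()' tn.py; python3 tn.py
```

```text
at [530.5 -97.3 171. ] yaw 62.47 F [-4.2  0.5  9.7] T [0.09 1.38 0.04] w 0.189 g 93.1 t 59.2 tilt [-0.001  0.    -1.   ]
side 0 [  9.1 -76.8  23.   37.5 527.1 -92.2]
side 1 [ 11.4 -81.1  34.   42.5 534.1  23.9]
side 2 [  1.7   3.8  37.   49.  541.2 144.2]
top 1 [  8.3 -59.1  31.5  39.  538.8  23.1]
top 2 [5.000e-01 3.520e+01 3.200e+01 4.000e+01 5.452e+02 1.423e+02]
```

Call:
{"op": "step_arm", "data": {"rows": [[0, 0, 0, 0, 0, 0.1, 5], [0, 0, 0, 0, 0, 0.2, 5], [0, 0, 0, 0, 0, 0.3, 5], [0, 0, 0, 0, 0, 0.34, 5], [0, 0, 0, 0, 0, 0.34, 5]]}}

```text
t: 60.02
tool_pos: [0.5303, -0.0972, 0.171]
eef_rot: [[0.731, 0.682, -0.001], [0.682, -0.731, -0.001], [-0.001, 0.0, -1.0]]
wrist_force: [-5.7, 0.6, 10.2]
width: 0.19
grip_force: 93.2
```

```bash
python3 tn.py
```

```text
at [530.3 -97.2 171. ] yaw 43.02 F [-5.7  0.6 10.2] T [0.28 1.49 0.1 ] w 0.19 g 93.2 t 60.0 tilt [-0.001  0.    -1.   ]
side 0 [ 3.000e-01 -1.100e+00  2.000e+01  3.350e+01  5.275e+02 -9.180e+01]
side 1 [ 11.5   8.5  42.   41.  533.9  23.2]
side 2 [  5.3  75.7  36.   45.  541.4 143.4]
top 1 [ 10.5 -12.8  30.   37.5 538.9  22.9]
top 2 [  1.7 -17.1  34.   41.  546.2 142. ]
```

Call:
{"op": "step_arm", "data": {"rows": [[0, 0, 0, 0, 0, 0.04, 5], [0, 0, 0, 0, 0, 0.04, 5], [0, 0, -4, 0, 0, 0.04, 5], [0, 0, -12, 0, 0, 0.04, 5], [0, 0, -24, 0, 0, 0.04, 5], [0, 0, -50, 0, 0, 0.04, 5], [0, 0, -50, 0, 0, 0.04, 5], [0, 0, -50, 0, 0, 0.04, 5]]}}

```text
t: 61.22
tool_pos: [0.5312, -0.0971, 0.2203]
eef_rot: [[0.758, 0.653, 0.001], [0.653, -0.758, -0.0], [0.001, 0.001, -1.0]]
wrist_force: [-0.2, 0.8, -1.9]
width: 0.193
grip_force: 91.5
```

```bash
sed -i 's/range(2)/range(3)/' tn.py; python3 tn.py; python3 -c "
from h import *
go((539,22.4,221,130.5),(539,22.4,190,130.5))"
```

```text
at [531.2 -97.1 220.3] yaw 40.73 F [-0.2  0.8 -1.9] T [-0.    0.02 -0.01] w 0.193 g 91.5 t 61.2 tilt [ 0.001  0.001 -1.   ]
side 0 [  2.7  28.3  29.3  34.  526.9 -97.7]
side 1 [ 10.3 -71.4  36.   40.3 533.7  22.8]
side 2 [  4.5  25.2  35.7  48.3 540.9 143.1]
top 1 [ 10.2  -9.2  31.   36.7 538.   23.2]
top 2 [-4.000e-01  3.520e+01  2.900e+01  4.100e+01  5.458e+02  1.429e+02]
at [530.5 -97.  219.4] yaw 40.73 F [-0.1 -0.1 -1.3] T [ 0.06  0.02 -0.  ] w 0.189 g 91.5 t 61.5 tilt [-0.001 -0.001 -1.   ]
[539.   22.4 221.  130.5] -> [ 84.3 -85.   -1.6] rz -1.5669
[539.   22.4 190.  130.5] -> [ 84.4 -85.   29.4] rz -1.5669
```

Call:
{"op": "step_arm", "data": {"rows": [[0, 0, 0, 0, 0, -0.16, 5], [0, 0, 15, 0, 0, -0.32, 5], [0, 0, 28, 0, 0, -0.32, 5], [0, 0, 34, 0, 0, -0.32, 5], [0, 0, 36, 0, 0, -0.32, 5], [0, 0, 38, 0, 0, -0.32, 5], [0, 0, 40, 0, 0, -0.32, 5], [0, 0, 40, 0, 0, -0.32, 5]]}}

```text
t: 62.52
tool_pos: [0.5307, -0.0972, 0.18]
eef_rot: [[0.514, 0.858, -0.0], [0.858, -0.514, -0.0], [-0.0, 0.0, -1.0]]
wrist_force: [-1.2, 0.4, -2.7]
width: 0.189
grip_force: 91.5
```

Call:
{"op": "step_arm", "data": {"rows": [[0, 0, 4, 0, 0, 0, 5], [0, 0, 7, 0, 0, 0, 5], [0, 0, 9, 0, 0, 0, 5], [0, 0, 10.3, 0, 0, 0, 5], [0, 0, 10.3, 0, 0, 0, 5]]}}

```text
t: 63.15
tool_pos: [0.531, -0.0972, 0.171]
eef_rot: [[0.514, 0.858, 0.001], [0.858, -0.514, -0.001], [-0.0, 0.001, -1.0]]
wrist_force: [-5.4, 0.2, 10.8]
width: 0.193
grip_force: 93.2
```

Call:
{"op": "step_arm", "data": {"rows": [[0, 0, 0.3, 0, 0, 0.12, 5], [0, 0, 0.3, 0, 0, 0.24, 5], [0, 0, 0.3, 0, 0, 0.36, 5], [0, 0, 0.3, 0, 0, 0.44, 5], [0, 0, 0.3, 0, 0, 0.44, 5]]}}

```text
t: 63.78
tool_pos: [0.5304, -0.097, 0.1709]
eef_rot: [[0.831, 0.557, -0.0], [0.557, -0.831, -0.0], [-0.0, 0.0, -1.0]]
wrist_force: [-8.3, 0.9, 14.6]
width: 0.185
grip_force: 93.8
```

```bash
python3 tn.py
```

```text
at [530.4 -97.  170.9] yaw 33.84 F [-8.3  0.9 14.6] T [0.14 1.8  0.08] w 0.185 g 93.8 t 63.8 tilt [-0.  0. -1.]
side 0 [ -8.7  23.6  22.   36.  525.6 -91.2]
side 1 [ 13.1 -79.3  37.3  39.  534.1  22.3]
side 2 [  4.9 -86.1  39.   45.  541.5 142.6]
top 1 [ 11.5  -2.3  32.7  37.  538.9  22.5]
top 2 [  3.2  11.   29.7  39.7 546.1 141.8]
```

Call:
{"op": "step_arm", "data": {"rows": [[0, 0, -4, 0, 0, 0, 5], [0, 0, -12, 0, 0, 0, 5], [0, 0, -24, 0, 0, 0, 5], [0, 0, -50, 0, 0, 0, 5], [0, 0, -50, 0, 0, 0, 5], [0, 0, -50, 0, 0, 0, 5]]}}

```text
t: 64.82
tool_pos: [0.5312, -0.0971, 0.2196]
eef_rot: [[0.83, 0.557, 0.001], [0.557, -0.83, 0.0], [0.001, 0.001, -1.0]]
wrist_force: [-0.1, -0.2, -3.1]
width: 0.185
grip_force: 91.5
```

```bash
python3 tn.py; python3 -c "
from h import *
go((538,22.7,221,68),(538,22.7,190,68))"
```

```text
at [531.2 -97.1 219.6] yaw 33.86 F [-0.1 -0.2 -3.1] T [-0.07 -0.02  0.03] w 0.185 g 91.5 t 64.8 tilt [ 0.001  0.001 -1.   ]
side 0 [ -1.5 -84.6  30.3  36.3 527.4 -96.6]
side 1 [ 10.1 -77.1  31.   39.7 534.4  23.1]
side 2 [  4.2  78.7  39.3  46.3 541.1 143.2]
top 1 [  9.8 -70.9  32.   40.  538.9  22.7]
top 2 [  2.3  34.1  28.7  40.7 545.8 142.2]
at [530.5 -97.  218.8] yaw 33.85 F [-0.8  0.3 -2.2] T [-0.02 -0.04  0.03] w 0.187 g 91.5 t 65.1 tilt [-0.001 -0.001 -1.   ]
[538.   22.7 221.   68. ] -> [ 72.9 -95.3  -2.2] rz -0.596
[538.   22.7 190.   68. ] -> [ 72.9 -95.2  28.8] rz -0.596
```

Call:
{"op": "step_arm", "data": {"rows": [[72.3, -95.6, -2, 0, 0, -0.18, 5], [72.3, -95.6, -2, 0, 0, -0.36, 5], [72.3, -95.6, -2, 0, 0, -0.54, 5], [72.3, -95.6, -2, 0, 0, -0.596, 5], [72.3, -95.6, 14, 0, 0, -0.596, 5], [72.3, -95.6, 28, 0, 0, -0.596, 5], [72.3, -95.6, 33, 0, 0, -0.596, 5], [72.3, -95.6, 35, 0, 0, -0.596, 5], [72.3, -95.6, 37, 0, 0, -0.596, 5], [72.3, -95.6, 39, 0, 0, -0.596, 5], [72.3, -95.6, 39, 0, 0, -0.596, 5]]}}

```text
t: 66.5
tool_pos: [0.5376, 0.0225, 0.1804]
eef_rot: [[0.375, 0.927, 0.0], [0.927, -0.375, -0.0], [-0.0, 0.0, -1.0]]
wrist_force: [-0.6, 0.5, -1.7]
width: 0.191
grip_force: 91.5
```

Call:
{"op": "step_arm", "data": {"rows": [[0, 0, 4, 0, 0, 0, 5], [0, 0, 7, 0, 0, 0, 5], [0, 0, 9, 0, 0, 0, 5], [0, 0, 10.3, 0, 0, 0, 5], [0, 0, 10.3, 0, 0, 0, 5]]}}

```text
t: 67.12
tool_pos: [0.5378, 0.0225, 0.171]
eef_rot: [[0.375, 0.927, 0.001], [0.927, -0.375, -0.0], [0.0, 0.001, -1.0]]
wrist_force: [-2.4, -0.1, 6.7]
width: 0.193
grip_force: 92.6
```

Call:
{"op": "step_arm", "data": {"rows": [[0, 0, 0.3, 0, 0, 0.15, 5], [0, 0, 0.3, 0, 0, 0.3, 5], [0, 0, 0.3, 0, 0, 0.45, 5], [0, 0, 0.3, 0, 0, 0.56, 5], [0, 0, 0.3, 0, 0, 0.61, 5], [0, 0, 0.3, 0, 0, 0.61, 5]]}}

```text
t: 67.88
tool_pos: [0.5372, 0.0227, 0.1709]
eef_rot: [[0.838, 0.546, -0.0], [0.546, -0.838, 0.0], [-0.0, -0.0, -1.0]]
wrist_force: [-5.3, -0.6, 10.3]
width: 0.188
grip_force: 93.2
```

Call:
{"op": "step_arm", "data": {"rows": [[0, 0, -4, 0, 0, 0, 5], [0, 0, -12, 0, 0, 0, 5], [0, 0, -24, 0, 0, 0, 5], [0, 0, -50, 0, 0, 0, 5], [0, 0, -50, 0, 0, 0, 5], [0, 0, -50, 0, 0, 0, 5]]}}

```text
t: 68.62
tool_pos: [0.5378, 0.0225, 0.2201]
eef_rot: [[0.838, 0.545, 0.001], [0.545, -0.838, -0.0], [0.001, 0.001, -1.0]]
wrist_force: [-0.4, -0.7, -1.5]
width: 0.193
grip_force: 91.5
```

```bash
python3 tn.py; python3 -c "
from h import *
go((543.8,142.3,219,58))"
```

```text
at [537.8  22.5 220.1] yaw 33.05 F [-0.4 -0.7 -1.5] T [-0.03  0.02  0.05] w 0.193 g 91.5 t 68.6 tilt [ 0.001  0.001 -1.   ]
side 0 [-1.000e-01  3.760e+01  2.970e+01  1.070e+01  5.273e+02 -9.640e+01]
side 1 [ -2.5  84.5  33.   40.7 534.5  23.2]
side 2 [  4.8 -25.7  36.   47.  541.3 142.3]
top 0 [ -6.8 -14.7  34.3  36.3 531.4 -97.5]
top 2 [  1.1  19.8  31.3  39.7 546.4 142.5]
at [537.3  22.6 219.2] yaw 33.05 F [-0.1 -0.2 -1.7] T [ 0.08  0.01 -0.03] w 0.19 g 91.5 t 68.9 tilt [-0.001 -0.001 -1.   ]
[543.8 142.3 219.   58. ] -> [ 70.7 -96.8   0.2] rz -0.4355
```

Call:
{"op": "step_arm", "data": {"rows": [[70.7, -96.8, -1, 0, 0, -0.18, 5], [70.7, -96.8, -1, 0, 0, -0.36, 5], [70.7, -96.8, -1, 0, 0, -0.436, 5], [70.7, -96.8, 0, 0, 0, -0.436, 5], [70.7, -96.8, 14, 0, 0, -0.436, 5], [70.7, -96.8, 28, 0, 0, -0.436, 5], [70.7, -96.8, 33, 0, 0, -0.436, 5], [70.7, -96.8, 35, 0, 0, -0.436, 5], [70.7, -96.8, 37, 0, 0, -0.436, 5], [70.7, -96.8, 39, 0, 0, -0.436, 5], [70.7, -96.8, 39, 0, 0, -0.436, 5]]}}

```text
t: 70.3
tool_pos: [0.544, 0.1422, 0.1806]
eef_rot: [[0.53, 0.848, -0.0], [0.848, -0.53, -0.0], [-0.0, -0.0, -1.0]]
wrist_force: [-0.4, 0.4, -1.4]
width: 0.188
grip_force: 91.5
```

Call:
{"op": "step_arm", "data": {"rows": [[0, 0, 4, 0, 0, 0, 5], [0, 0, 7, 0, 0, 0, 5], [0, 0, 9, 0, 0, 0, 5], [0, 0, 10.3, 0, 0, 0, 5], [0, 0, 10.3, 0, 0, 0, 5]]}}

```text
t: 70.92
tool_pos: [0.5441, 0.1423, 0.1711]
eef_rot: [[0.529, 0.848, 0.0], [0.848, -0.529, 0.0], [0.0, 0.0, -1.0]]
wrist_force: [-2.4, 0.1, 3.5]
width: 0.183
grip_force: 92.2
```

Call:
{"op": "step_arm", "data": {"rows": [[0, 0, 0.3, 0, 0, 0.15, 5], [0, 0, 0.3, 0, 0, 0.3, 5], [0, 0, 0.3, 0, 0, 0.4, 5], [0, 0, 0.3, 0, 0, 0.435, 5], [0, 0, 0.3, 0, 0, 0.435, 5]]}}

```text
t: 71.55
tool_pos: [0.5439, 0.1425, 0.171]
eef_rot: [[0.837, 0.546, 0.0], [0.546, -0.837, 0.001], [0.0, -0.0, -1.0]]
wrist_force: [-3.2, -0.2, 6.6]
width: 0.19
grip_force: 92.7
```

Call:
{"op": "step_arm", "data": {"rows": [[0, 0, -4, 0, 0, 0, 5], [0, 0, -12, 0, 0, 0, 5], [0, 0, -24, 0, 0, 0, 5], [0, 0, -60, 0, 0, 0, 5], [0, 0, -60, 0, 0, 0, 5], [0, 0, -60, 0, 0, 0, 5]]}}

```text
t: 72.3
tool_pos: [0.5441, 0.1421, 0.2307]
eef_rot: [[0.838, 0.546, 0.001], [0.546, -0.838, -0.0], [0.001, 0.001, -1.0]]
wrist_force: [-0.8, 0.8, -1.6]
width: 0.189
grip_force: 91.5
```

```bash
python3 tn.py; python3 -c "
from h import *
go((428.6,125,229,27.56),(428.6,125,160,27.56))"
```

```text
at [544.1 142.1 230.7] yaw 33.1 F [-0.8  0.8 -1.6] T [-0.01  0.05  0.03] w 0.189 g 91.5 t 72.3 tilt [ 0.001  0.001 -1.   ]
side 0 [ -3.7  85.2  30.3  32.7 527.7 -96.6]
side 1 [ -3.7  67.8  33.3  16.  535.2  23.1]
side 2 [ -2.9  23.9  41.3  41.7 541.1 142.7]
top 0 [ -7.8 -60.   30.3  42.  531.7 -97.4]
top 1 [ -6.1 -26.5  27.7  38.3 538.4  22.2]
at [543.7 142.2 229.5] yaw 33.1 F [-0.1  0.6 -2.1] T [-0.04  0.02 -0.01] w 0.193 g 91.5 t 72.6 tilt [-0.001 -0.001 -1.   ]
[428.6  125.   229.    27.56] -> [-105.8  -48.5    0.6] rz 0.0968
[428.6  125.   160.    27.56] -> [-105.7  -48.4   69.6] rz 0.0968
```

Every tongue reads within about 3° of straight. I'll hang the key back in its original orientation.

Call:
{"op": "step_arm", "data": {"rows": [[0, 0, 0, 0, 0, -0.17, 5], [0, 0, 0, 0, 0, -0.34, 5], [0, 0, 0, 0, 0, -0.51, 5], [0, 0, 0, 0, 0, -0.68, 5], [0, 0, 0, 0, 0, -0.85, 5], [0, 0, 0, 0, 0, -1.02, 5], [0, 0, 0, 0, 0, -1.19, 5], [0, 0, 0, 0, 0, -1.36, 5], [0, 0, 0, 0, 0, -1.53, 5], [0, 0, 0, 0, 0, -1.7, 5], [0, 0, 0, 0, 0, -1.87, 5], [0, 0, 0, 0, 0, -2.04, 5], [0, 0, 0, 0, 0, -2.21, 5], [0, 0, 0, 0, 0, -2.38, 5], [0, 0, 0, 0, 0, -2.55, 5], [0, 0, 0, 0, 0, -2.72, 5], [0, 0, 0, 0, 0, -2.89, 5], [0, 0, 0, 0, 0, -3.045, 5], [0, 0, 0, 0, 0, -3.045, 5], [0, 0, 0, 0, 0, -3.045, 5]]}}

```text
t: 75.1
tool_pos: [0.544, 0.1422, 0.2299]
eef_rot: [[-0.887, -0.461, -0.0], [-0.461, 0.887, -0.0], [0.0, 0.0, -1.0]]
wrist_force: [0.2, 0.1, -2.3]
width: 0.188
grip_force: 91.5
```

```bash
python3 -c "
from h import *
go((429.2,126.1,229,207.57),(429.2,126.1,160,207.57))"
```

```text
at [544.  142.2 229.9] yaw -152.55 F [ 0.2  0.1 -2.3] T [-0.02 -0.01 -0.02] w 0.188 g 91.5 t 75.1 tilt [ 0.  0. -1.]
[429.2  126.1  229.   207.57] -> [109.3  38.6   1. ] rz -0.0021
[429.2  126.1  160.   207.57] -> [109.3  38.6  70. ] rz -0.0021
```

Call:
{"op": "step_arm", "data": {"rows": [[109.3, 38.6, 0, 0, 0, -0.002, 5], [109.3, 38.6, 0, 0, 0, -0.002, 5], [109.3, 38.6, 0, 0, 0, -0.002, 5], [109.3, 38.6, 0, 0, 0, -0.002, 5], [109.3, 38.6, 30, 0, 0, -0.002, 5], [109.3, 38.6, 60, 0, 0, -0.002, 5], [109.3, 38.6, 75, 0, 0, -0.002, 5], [109.3, 38.6, 80, 0, 0, -0.002, 5], [109.3, 38.6, 80, 0, 0, -0.002, 5], [109.3, 38.6, 80, 0, 0, -0.002, 5]]}}

```text
t: 76.35
tool_pos: [0.4303, 0.126, 0.1509]
eef_rot: [[-0.886, -0.464, 0.002], [-0.464, 0.886, 0.0], [-0.001, -0.001, -1.0]]
wrist_force: [0.3, 0.2, -1.2]
width: 0.19
grip_force: 91.5
```

Call:
{"op": "step_arm", "data": {"rows": [[0, 0, 3, 0, 0, 0, 5], [0, 0, 6, 0, 0, 0, 5], [0, 0, 8, 0, 0, 0, 5], [0, 0, 9, 0, 0, 0, 5], [0, 0, 9, 0, 0, 0, 5]]}}

```text
t: 76.97
tool_pos: [0.4292, 0.1258, 0.1421]
eef_rot: [[-0.886, -0.465, 0.0], [-0.465, 0.886, -0.0], [-0.0, -0.0, -1.0]]
wrist_force: [-3.9, -0.6, 11.1]
width: 0.193
grip_force: 93.4
```

Call:
{"op": "step_arm", "data": {"rows": [[0, 0, -0.8, 0, 0, 0, 5], [0, 0, -0.8, 0, 0, 0, 30], [0, 0, -0.8, 0, 0, 0, 60], [0, 0, -0.8, 0, 0, 0, 100], [0, 0, -0.8, 0, 0, 0, 100], [0, 0, -0.8, 0, 0, 0, 100], [0, 0, -50, 0, 0, 0, 100], [0, 0, -110, 0, 0, 0, 100], [0, 0, -110, 0, 0, 0, 100]], "newtons": 20}}

```text
t: 78.1
tool_pos: [0.432, 0.1262, 0.2554]
eef_rot: [[-0.885, -0.465, 0.009], [-0.465, 0.885, 0.001], [-0.008, -0.003, -1.0]]
wrist_force: [-0.2, 0.4, 0.2]
width: 1.0
grip_force: 0.0
```

```bash
python3 -c "
from h import *
go((300,400,270,207.5))"
```

```text
at [432.  126.2 255.4] yaw -152.31 F [-0.2  0.4  0.2] T [-0.03 -0.04 -0.02] w 1.0 g 0.0 t 78.1 tilt [-0.008 -0.003 -1.   ]
[300.  400.  270.  207.5] -> [-10.4 303.7 -15.4] rz 0.0034
```

Call:
{"op": "step_arm", "data": {"rows": [[-10, 304, -15, 0, 0, 0, 100], [-10, 304, -15, 0, 0, 0, 100], [-10, 304, -15, 0, 0, 0, 100], [-10, 304, -15, 0, 0, 0, 100], [-10, 304, -15, 0, 0, 0, 100], [-10, 304, -15, 0, 0, 0, 100], [-10, 304, -15, 0, 0, 0, 100], [-10, 304, -15, 0, 0, 0, 100]]}}

```text
t: 79.1
tool_pos: [0.2974, 0.3985, 0.2657]
eef_rot: [[-0.886, -0.463, -0.001], [-0.463, 0.886, -0.001], [0.001, -0.001, -1.0]]
wrist_force: [-0.6, -0.2, -0.3]
width: 1.0
grip_force: 0.0
```

```bash
python3 tn.py; python3 look.py fin; python3 - <<'E'
from h import *
f=arm.grab_frame("top"); C=cloud(f)
m=(C[...,2]>.086)&(C[...,2]<.105)&(abs(C[...,0]-.427)<.08)&(abs(C[...,1]-.127)<.08)
print("bar",cv2.minAreaRect((C[m][:,:2]*1000).astype(np.float32)),C[m].mean(0))
for l in("pot","hammer","jar"): print(l,[w(f,r["position"]).round(3) for r in arm.spot_point(l,"top")[:1]])
t=f["color"][158:260,268:390]; cv2.imwrite("pics/fin2.png",cv2.resize(t,None,fx=5.8,fy=5.8,interpolation=cv2.INTER_CUBIC))
E
```

```text
at [297.4 398.5 265.7] yaw -152.43 F [-0.6 -0.2 -0.3] T [ 0.01  0.01 -0.01] w 1.0 g 0.0 t 79.1 tilt [ 0.001 -0.001 -1.   ]
side 0 [ -1.5  82.   32.   32.3 527.7 -96.8]
side 1 [ -2.8 -34.9  38.3  40.  534.9  23.5]
side 2 [ -2.2  25.4  39.7  41.7 541.6 141.5]
top 0 [ -5.2   0.7  32.3  39.  531.4 -97.9]
top 1 [ -5.9 -54.6  28.3  39.7 539.1  22.2]
top 2 [ -7.5 -15.5  32.   41.3 544.6 142.9]
frame 0.86 [ 0.6061 -0.1014] yaw -13.3 88.9 [0.0571 0.0824] [ 604. -100.] z 0.032595993388986555
frame 0.83 [0.6204 0.1367] yaw -1.2 86.2 [0.0591 0.0851] [618. 137.] z 0.032277117107967435
frame 0.68 [0.6121 0.0173] yaw -6.5 86.0 [0.0577 0.0857] [610.  18.] z 0.032390057700947716
plate [0.588  0.0046] ((596.109130859375, 6.846649169921875), (364.4006042480469, 161.42218017578125), 86.69679260253906)
at [297.1 399.5 266.2] yaw -152.34 F [-0.5 -0.1  0.4] T [ 0.01 -0.03 -0.02] w 0.997 g 0.0 t 79.5 tilt [-0.  0. -1.]
bar ((430.8558349609375, 122.59669494628906), (99.58303833007812, 32.26879119873047), 19.225664138793945) [0.4292159  0.12415486 0.09306893]
pot [array([ 0.46 ,  0.353, -0.001])]
hammer [array([ 0.608, -0.362,  0.002])]
jar [array([0.623, 0.341, 0.005])]
```

View pics/fin2.png

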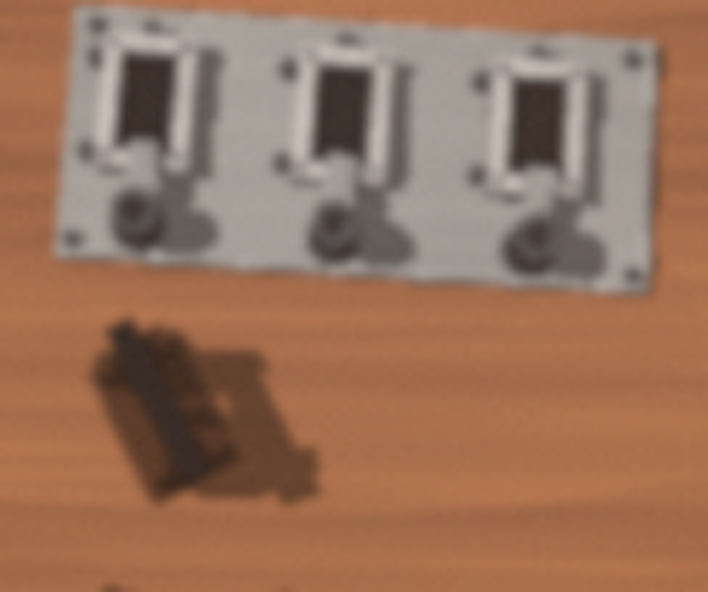

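The final view shows all three tongues straight over their frames at (143,160), (345,175) and (540,185), and every frame against its pins. The key bar lies in the stand from (122,330) to (185,480), and the pot, hammer and jar have not moved. I'm handing in.

```bash
python3 -c "
from bench import arm
print(arm.hand_in())"
```

```text
the job is handed in; nothing more can be done
None
```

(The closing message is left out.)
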